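Mount a rough lid on the jam chuck and set the chuck lever to its pointer

TASK

Take the rough zelkova lid from its sloping cradle and lower it gently, hollow side down, over the cherry plug of the steel chuck until its rim sits level and fully home. Then swing the chuck's lever round until it points straight at the brass pointer, without swinging it well past, and leave the lid seated and the lever standing there. Leave the spare cherry chuck, the white marking block and the brass spanner where they are.

Things in the scene. Friction and masses are not known exactly. Their poses are not given: they have to be found in the camera images.
- lid_center (a point): Middle of the loose rough dark zelkova lid (0.22 kg), on its axis, half-way up its 76 mm, 38 mm from the rim plane. z points along the axis from the rim to the end of the spigot. The spigot, to be grasped, is a plain cylinder 46 mm across running from 2 to 38 mm above this point; round about the axis all is symmetric.
- lid: The same lid; origin at the centre of its rim plane. Cap 112 mm across, 40 mm high, with a hollow 92 mm across and 28 mm deep open at the rim; spigot 36 mm tall on the closed side. It starts rim-down in the cradle, spigot leaning 30 degrees from vertical, roughly towards the robot.
- cradle: Fixed plywood cradle, base 150 x 140 mm, up to about 100 mm tall, place and yaw vary; its board slopes 30 degrees, down towards its -x, and two low dowels (10 mm thick, 12 mm tall) keep the lid from sliding down. Origin under its centre.
- seat (a point): Centre of the shoulder of the cherry jam plug on the fixed steel chuck, 85 mm above the bench, on the chuck's vertical axis; z up. The shoulder is 117 mm across; the plug above it is 86 mm across, 22 mm tall, top edge bevelled 6 mm. With the lid home its rim rests on the shoulder and the lid's middle is 38 mm above this point, the spigot's top 161 mm above the bench.
- cam_lever (a joint): Angle of the chuck's lever, rad, 0 to 1.75, growing anticlockwise seen from above; the hinge is the chuck's vertical axis. Starts between 0.05 and 0.3; it must always be swung anticlockwise to reach the pointer, by 0.4 to 1.25 rad. It stays where it is left (friction; about 2 to 3 N at the knob moves it).
- lever_knob (a point): Middle of the upright pale wooden knob on the lever, 145 mm from the chuck's axis, 80 mm above the bench; knob 28 mm across, at heights 45 to 115 mm. The steel arm under it is 24 mm wide, at heights 21 to 31 mm, and ends in a point 170 mm from the axis. x points outward along the lever, z up.
- index: Fixed brass pointer: upright fin 36 mm long, 12 mm thick, top 38 mm above the bench, on the dark quadrant plate just beyond the lever's end, 172 to 208 mm from the chuck's axis, pointed end inward. Its origin is on the chuck's axis at bench height; x points from there out through the fin, y anticlockwise, z up. The lever is set when its x lies along this x. Its angle varies.
- spare_chuck: Bystander: loose stepped cherry disc, 90 mm in diameter, 45 mm tall; origin under its centre.
- block: Bystander: loose white ceramic marking block, 70 x 45 x 35 mm; origin under its centre.
- spanner: Bystander: loose brass spanner, 170 mm long, lying on the bench.
Things that resemble listed ones, but are neither listed nor needed, are in the scene too. What is shaped like the lid but red is not meant.

How it is judged:
By the outcome, as a careful person would: the job done as asked, in the order asked, and still so for the second after the job is handed in, with the robot touching nothing.
It also fails if it takes over 64 s, if anything falls off the work surface, if the arm or the gripper's body presses on something with over 40 N, if the wrist force passes 120 N, or if a joint passes its speed limit or range.

ROBOT

A 7-joint arm with a two-finger parallel gripper is mounted at the origin on the work surface. World frame = base frame: x ahead of the robot, y to its left, z up, the work surface at z = 0. Lengths are in m, angles in rad, forces in N, time in s.
With the tool pointing down it reaches from about 0.425 to 0.925 m from the base axis. Payload 6.8 kg.
Tool frame: the origin (TCP) lies at the very end of the fingers, on their centre line; the grasp point (between the pads) lies 19 mm behind it (hold_point_z is the distance from the TCP to the grasp point, in m); z points along the fingers, y is the direction in which the jaws open and shut (so a half turn about z gives the same grasp; the last joint's range is limited). The gripper opens to 85 mm and grips with 20 to 120 N. Pads are 22 mm wide; open, the fingers measure 114 mm over their backs; the gripper's body (76 mm by 85 mm) begins 54 mm behind the grasp point. The pads swing forward as they close: fully open they stand 13 mm farther back than shut.
Start: joints at [1.118, 0.477, 0.022, 1.555, -0.011, 1.109, -0.083], TCP at [0.228, -0.635, 0.231] pointing down, gripper open.
Joint ranges: [-2.96, 2.96], [-0.34, 2.1], [-1.41, 1.46], [0.24, 2.44], [-1.37, 4.51], [0.17, 1.92], [-2.96, 2.96]. Speed limits (rad/s): [2.39, 2.39, 3.14, 3.14, 3.14, 3.14, 3.14].

INTERFACE

Orientations are given as a unit quaternion [w, x, y, z].
In Python, from station import get_obs, read_camera, calibration, hand_in, regions_of, hold_point_z gives the robot as it stands.
- The arm moves only by the tool send_rows, never from a script. Its argument "motion" is text: rows parted by semicolons, each of 7 numbers parted by spaces: the shift along the world's x, y, z in cm, then the turn, a rotation vector about the world's x, y, z in degrees, then the closure, from 0 (fully open) to 1 (shut). In form: dx dy dz rx ry rz fingers; .... A call has 1 to 20 rows; each row shifts and turns the pose as measured when the row begins; what a row does not reach is not made up. A row lasts 1/12 s, in which the tool goes at most 41.7 mm and 7.16 degrees, less where a joint would pass 70% of its speed; a pose out of reach is approached as far as the arm can. A call is refused whole if a number of a shift passes 4.17 or a number of a turn 7.16, either way. A call with a gripper value outside its range is refused whole. The fingers move at their own pace and stop on an object; "newtons" is the grip in N (left out, the last holds). Time passes only in rows, so rows that do not move let the fingers close. It gives the time, the measured TCP pose, the force and the opening at its end, in the units of the state.
- get_obs(): the state, without advancing time (a new reading comes with each control period).
- read_camera(name): name is "side" or "top"; returns the picture (384x512x3 uint8, red, green, blue); there is no depth.
- calibration(name): a dict with "mtx" (3x3 intrinsics, pixels), "R" (3x3) and "t" (3): a world point X has camera coordinates R X + t. Camera axes: x right, y down, z forward; pixel columns grow to the right and rows downward; lengths in m; the calibration is good to about 2 mm. A picture is of the moment at which its call begins. calibration takes no time and is no camera call.
- hand_in(): hands the job in, once; it reports no verdict.
Trained networks look in the newest picture that a camera, given by its name, has taken for a name from the list of things; names that differ only in an ending like _2 or _b are one class to them, and where a whole thing is asked for, a point or a joint stands for the part that bears it (a point fixed in the world has none). Each returns a list of dicts, best first, with "conf" (0 to 1); they miss things now and then, are a little off and sometimes report something else, mostly with a low value. They report only what shows in the picture. A call takes as long as a camera call. They do not tell look-alikes from the thing itself.
- regions_of(thing, camera): "region" (384x512 bool, what is visible of it) and "point" ([column, row] in pixels, amid what is visible of it).
The state is a dict: "t": time; "q": joint angles; "joint_vel": joint speeds; "joint_torque": joint torques, N m; "eef_pos": TCP position; "tool_rot": TCP orientation; "contact_force": force on the tool from outside, world axes, zero at the start; "torque": the same for the moment, N m; "gripper_width": opening from 0.0 (shut) to 1.0 (fully open).
Only numpy, scipy, OpenCV 4.12 (cv2) and the standard library are available. Lean on these libraries where they do the work, as an engineer would, in place of code of your own. Each camera call takes 0.05 s, during which the arm holds its last target.

## Working session

There is one attempt and no reset: what is moved stays moved. The work goes in short steps, Python scripts to look and compute and a tool call to move; the robot and the scene stay as the last step left them, time stands still between calls to the robot, and variables do not carry over. Pictures are saved under pics/ and viewed, and the job is handed in when it is done.

Besides the shell and the picture viewer there is one more tool, called after "Emit:" as name(argument=value, ...) on one line, values as JSON. send_rows: Moves the arm, as the interface text tells. Its arguments: {"type":"object","properties":{"motion":{"type":"string"},"newtons":{"type":"number"}},"required":["motion"]}

```bash
ls; mkdir -p pics; python3 - <<'E'
from station import *
import cv2,json
print(get_obs()); print(hold_point_z)
for c in("side","top"):
    im=read_camera(c); cv2.imwrite(f"pics/{c}0.png",im[:,:,::-1]); k=calibration(c); print(c,k)
E
```

```text
pics
{'t': 0.0, 'q': array([ 1.11789482,  0.47779738,  0.02234786,  1.55642626, -0.01150484,
        1.10928968, -0.08309333]), 'joint_vel': array([ 7.96809450e-04,  3.06426726e-03, -1.82827167e-03,  7.15412029e-04,
       -3.26437484e-04,  9.57968761e-06, -9.21738815e-04]), 'joint_torque': array([-5.01131726e-04, -5.96467924e+01,  1.60771888e+00, -2.81203365e+01,
        1.23841257e-02,  9.53905284e-03, -2.04097637e-05]), 'eef_pos': array([ 0.22794598, -0.63473508,  0.23033833]), 'tool_rot': array([-8.69164382e-04,  9.85173723e-01,  1.71557373e-01, -2.18472794e-04]), 'contact_force': array([ 0.82236702,  0.45953361, -0.24231053]), 'torque': array([-0.01029515,  0.00688076,  0.00259472]), 'gripper_width': 0.9977748693527401}
0.0187
side {'mtx': array([[376.2140417 ,   0.        , 253.94721194],
       [  0.        , 376.2140417 , 188.47402625],
       [  0.        ,   0.        ,   1.        ]]), 'R': array([[ 0.73190207, -0.68129312,  0.01261131],
       [-0.52693383, -0.57761713, -0.62345745],
       [ 0.43204178,  0.44966447, -0.78175556]]), 't': array([-0.39534844,  0.37340231,  0.75156445])}
top {'mtx': array([[369.87928406,   0.        , 262.58900901],
       [  0.        , 369.87928406, 191.73785917],
       [  0.        ,   0.        ,   1.        ]]), 'R': array([[ 1.57453269e-02, -9.99876030e-01,  1.01025634e-04],
       [-9.94821951e-01, -1.56758848e-02, -1.00416891e-01],
       [ 1.00406026e-01,  1.48059426e-03, -9.94945445e-01]]), 't': array([0.01647536, 0.58841729, 1.02362921])}
```

View pics/side0.png

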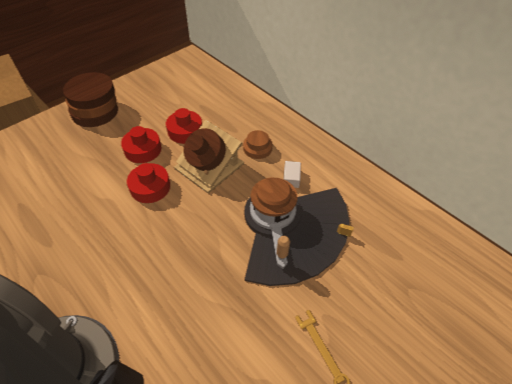

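View pics/top0.png

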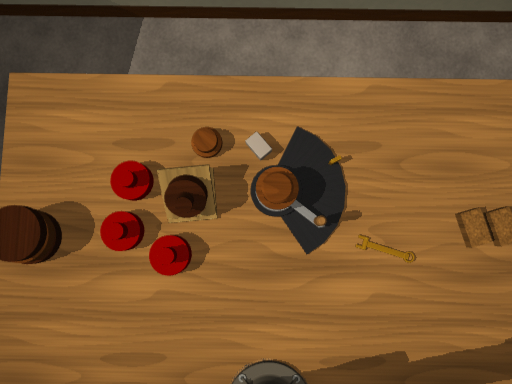

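Candidates for the lid (top): dark lid on the cradle (187,196); red look-alikes (132,180), (122,231), (170,255); big dark drum (25,234); cherry spare chuck (207,142). By colour and cradle, I choose (187,196).

```bash
cat > h.py <<'E'
from station import *
import numpy as np, cv2
C={c:calibration(c) for c in("side","top")}
def proj(c,X):
    k=C[c]; p=(k["R"]@np.atleast_2d(X).T).T+k["t"]; u=(k["mtx"]@p.T).T; return u[:,:2]/u[:,2:]
def ray(c,uv):
    k=C[c]; d=k["R"].T@np.linalg.inv(k["mtx"])@np.array([uv[0],uv[1],1.]); return -k["R"].T@k["t"], d
def atz(c,uv,z):
    o,d=ray(c,uv); return o+d*(z-o[2])/d[2]
E
python3 - <<'E'
from h import *
import pickle
out={}
for c in("side","top"):
    im=read_camera(c); out[c]=im
    for th in("lid","cradle","seat","cam_lever","index","spare_chuck","block","spanner","lever_knob"):
        try:r=regions_of(th,c)
        except Exception as e: print(th,e); continue
        out[th,c]=r
        for q in r[:4]: print(c,th,round(q["conf"],2),np.round(q["point"],1),q["region"].sum())
pickle.dump(out,open("o.pkl","wb"))
a=cv2.resize(out["top"][120:270,100:370,::-1],None,fx=2.9,fy=2.9,interpolation=cv2.INTER_CUBIC)
cv2.imwrite("pics/topcrop.png",a)
a=cv2.resize(out["side"][90:290,150:370,::-1],None,fx=3,fy=3,interpolation=cv2.INTER_CUBIC)
cv2.imwrite("pics/sidecrop.png",a)
E
```

```text
side lid 0.83 [205.1 147.2] 1314
side lid 0.75 [149.7 182. ] 1406
side lid 0.71 [179.3 123.9] 911
side cradle 0.9 [216.7 168.2] 1678
side cradle 0.18 [258.6 141.4] 674
side seat 0.75 [290.3 234.6] 8550
side seat 0.51 [278.3 237.8] 750
side cam_lever 0.87 [277.6 234.9] 822
side index 0.55 [344.7 231.3] 171
side spare_chuck 0.77 [258.5 143.5] 681
side spare_chuck 0.54 [204.7 148.8] 1391
side block 0.72 [292.4 172.2] 370
side spanner 0.68 [320.7 348.6] 757
side lever_knob 0.82 [280.6 236.3] 833
top lid 0.96 [122.9 230.9] 1460
top lid 0.93 [129.8 182.5] 1322
top lid 0.71 [169.5 257.7] 1314
top lid 0.63 [185.6 197.3] 1480
top cradle 0.77 [200.9 178.4] 1236
top seat 0.9 [305.2 191.9] 7217
top seat 0.71 [309.8 214.8] 333
top cam_lever 0.82 [311.3 209.7] 410
top index 0.47 [335.1 161.4] 45
top spare_chuck 0.65 [207.  142.9] 732
top spare_chuck 0.33 [259.6 143.2] 393
top block 0.8 [259.7 142.4] 458
top spanner 0.74 [382.5 249. ] 385
top spanner 0.54 [206. 144.] 769
top lever_knob 0.88 [308.9 217.7] 368
top lever_knob 0.74 [185.  194.3] 1451
top lever_knob 0.16 [206.4 142.2] 768
```

View pics/topcrop.png

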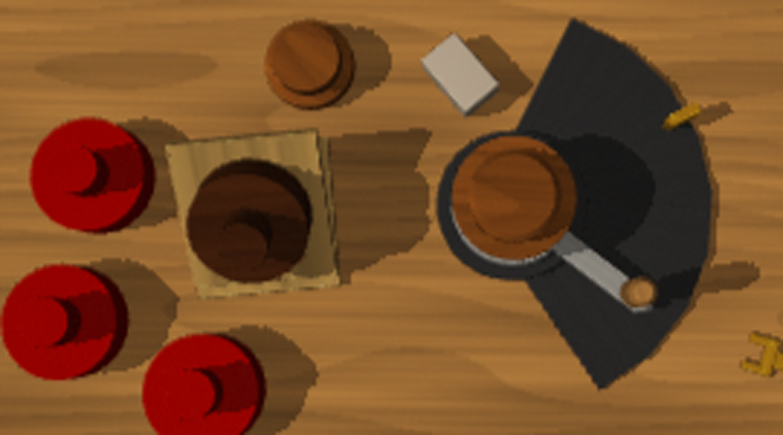

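View pics/sidecrop.png

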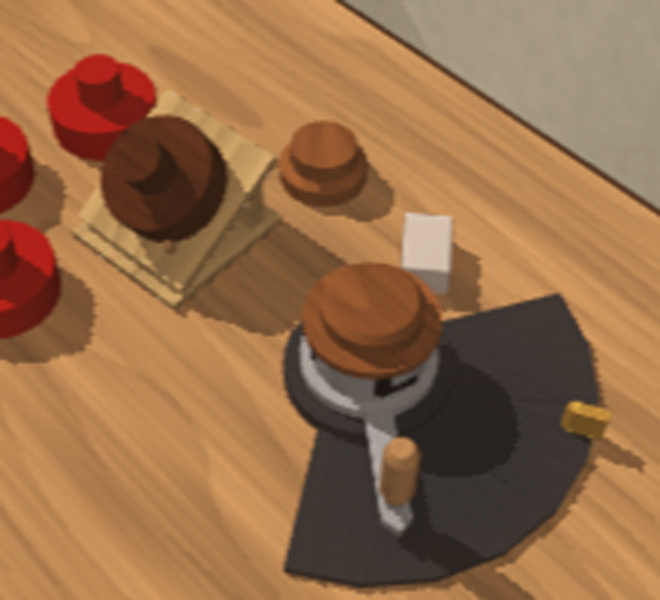

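```bash
cat > fit.py <<'E'
from h import *
def circ(c,n,r,N=40):
    n=n/np.linalg.norm(n); a=np.cross(n,[0.3,1,0.2]); a/=np.linalg.norm(a); b=np.cross(n,a)
    t=np.linspace(0,2*np.pi,N,endpoint=False)
    return c+r*(np.cos(t)[:,None]*a+np.sin(t)[:,None]*b)
def hull(cam,P,m,S=4):
    p=proj(cam,P); h=cv2.convexHull(np.round((p+0.5)*S*16-8).astype(np.int32)) 
    cv2.fillConvexPoly(m,h,255,shift=4)
def mask(cam,parts,S=4):
    m=np.zeros((384*S,512*S),np.uint8)
    for P in parts: hull(cam,P,m,S)
    return cv2.resize(m,(512,384),interpolation=cv2.INTER_AREA)/255.
def cyl(c,n,r,z0,z1): 
    n=np.array(n,float); return np.vstack([circ(c+n*z0,n,r),circ(c+n*z1,n,r)])
def lidparts(c,n):   # c=rim centre
    return [cyl(c,n,.056,0,.040),cyl(c,n,.023,.040,.076)]
E
python3 - <<'E'
import pickle
from fit import *
o=pickle.load(open("o.pkl","rb"))
for c in("top","side"):
    hsv=cv2.cvtColor(o[c],cv2.COLOR_RGB2HSV)
    pts={"top":dict(lid=(187,190),lid2=(180,205),board=(165,175),cherry=(280,190),cherrye=(262,180),knob=(321,221),fin=(335,160),plate=(310,170),steel=(305,208)),
     "side":dict(lid=(205,150),lid2=(210,140),board=(205,175),cherry=(275,195),cherrye=(260,195),knob=(284,245),fin=(344,230),plate=(320,260),steel=(277,235))}[c]
    for k,p in pts.items(): print(c,k,hsv[p[1],p[0]],o[c][p[1],p[0]])
E
```

```text
top lid [ 10 210  62] [62 28 11]
top lid2 [ 10 208  60] [60 27 11]
top board [ 18 154 144] [144 110  57]
top cherry [ 13 207 111] [111  60  21]
top cherrye [ 13 214 119] [119  63  19]
top knob [ 16 169 152] [152 104  51]
top fin [ 19 227 156] [156 107  17]
top plate [30 21 24] [24 24 22]
top steel [ 19  27 134] [134 129 120]
side lid [ 11 170  51] [51 29 17]
side lid2 [ 10 172  95] [95 52 31]
side board [ 17 135 127] [127  97  60]
side cherry [ 12 172 139] [139  82  45]
side cherrye [ 12 174 151] [151  88  48]
side knob [ 14 143 132] [132  93  58]
side fin [ 17 175 109] [109  77  34]
side plate [12 44 58] [58 52 48]
side steel [ 13  24 170] [170 161 154]
```

```bash
cat > seg.py <<'E'
from fit import *
def comp(m,seed):
    m=m.astype(np.uint8); m=cv2.morphologyEx(m,cv2.MORPH_OPEN,np.ones((3,3),np.uint8))
    m=cv2.morphologyEx(m,cv2.MORPH_CLOSE,np.ones((5,5),np.uint8))
    n,l=cv2.connectedComponents(m); return (l==l[seed[1],seed[0]])&(l[seed[1],seed[0]]>0)
E
python3 - <<'E'
import pickle
from seg import *
o=pickle.load(open("o.pkl","rb"))
for c in("top","side"):
    im=o[c].astype(int); R,G,B=im[...,0],im[...,1],im[...,2]
    ratio=G/(R+1e-6)
    print(c,"bench",ratio[300,100],ratio[120,60],im[300,100])
    v=np.clip((ratio-0.3)*500,0,255).astype(np.uint8)
    box=dict(top=(slice(150,260),slice(150,350)),side=(slice(110,270),slice(160,360)))[c]
    a=cv2.resize(v[box],None,fx=3,fy=3,interpolation=cv2.INTER_NEAREST); cv2.imwrite(f"pics/ratio_{c}.png",a)
    g=np.clip(o[c][box].astype(float)*2.5,0,255).astype(np.uint8)
    cv2.imwrite(f"pics/bright_{c}.png",cv2.resize(g[:,:,::-1],None,fx=3.5,fy=3.5,interpolation=cv2.INTER_CUBIC))
E
```

```text
top bench 0.687499995703125 0.6883116838421319 [160 110  53]
side bench 0.7277227686746398 0.7076023350432612 [202 147  91]
```

View pics/ratio_top.png

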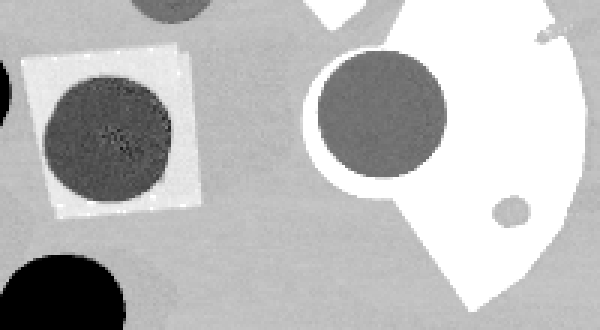

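View pics/ratio_side.png

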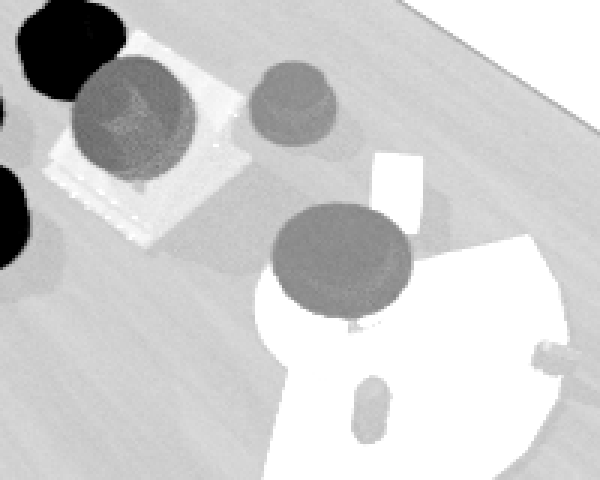

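View pics/bright_top.png

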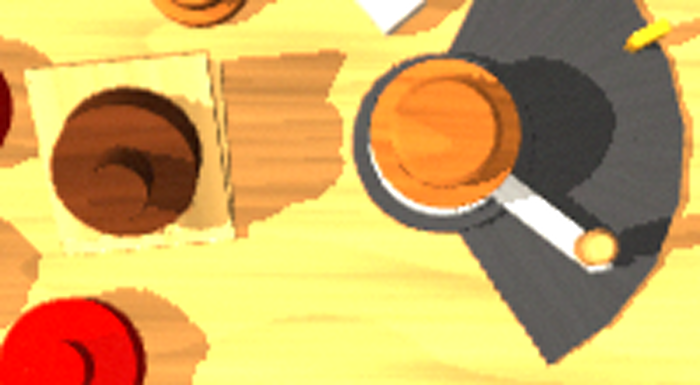

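View pics/bright_side.png

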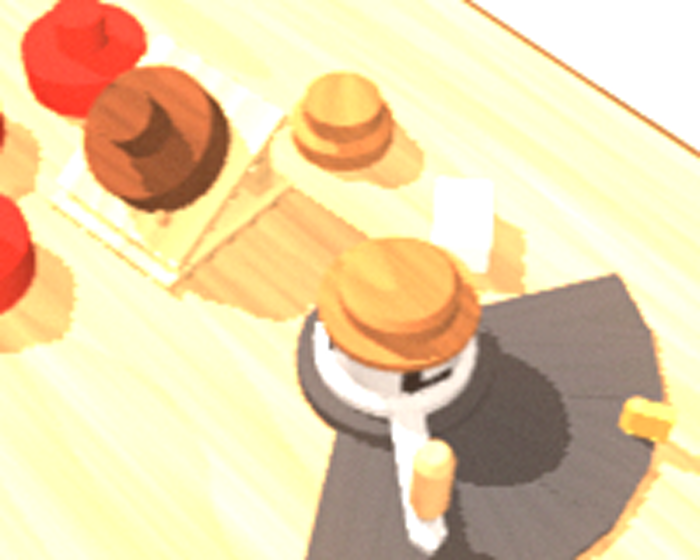

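```bash
cat > scene.py <<'E'
from seg import *
from scipy.optimize import minimize
def ratio(im):
    im=im.astype(float); return im[...,1]/(im[...,0]+1e-6)
def err(parts,tg):
    return sum(np.abs(mask(c,parts)-tg[c]).sum() for c in tg)
def fit(f,x0,steps):
    x0=np.array(x0,float); best=None
    sim=np.vstack([x0]+[x0+np.eye(len(x0))[i]*steps[i] for i in range(len(x0))])
    for k in range(2):
        r=minimize(f,x0,method="Nelder-Mead",options=dict(initial_simplex=sim,xatol=1e-5,fatol=.05,maxiter=600)); x0=r.x
        sim=np.vstack([x0]+[x0+np.eye(len(x0))[i]*steps[i]*.4 for i in range(len(x0))])
    return r
E
python3 - <<'E'
import pickle
from scene import *
o=pickle.load(open("o.pkl","rb"))
T={c:ratio(o[c]) for c in("top","side")}
def sub(d,c): return {k:v for k,v in d.items() if k==c}
# chuck
ch=dict(top=comp((T["top"]<.6),(280,190)),side=comp(T["side"]<.64,(275,195)))
lid=dict(top=comp(T["top"]<.6,(180,195)),side=comp((T["side"]<.66)&(T["side"]>.35),(195,140)))
for d in(ch,lid):
    print({c:d[c].sum() for c in d})
up=np.array([0,0,1.])
def chp(x,th=.012): 
    c=np.array([x[0],x[1],.085]); return [cyl(c,up,.0585,-th,0),cyl(c,up,.043,0,.016),cyl(c,up,.037,.016,.022)]
x0=atz("top",(277,188),.09)[:2]; print("init",x0)
for cams in(["top"],["side"],["top","side"]):
    tg={c:ch[c].astype(float) for c in cams}
    r=fit(lambda x:err(chp(x[:2],x[2]),tg),[*x0,.012],[.01,.01,.004]); print("chuck",cams,np.round(r.x,4),round(r.fun,1))
def lp(x):
    s=np.sin(np.pi/6);n=np.array([s*np.cos(x[3]),s*np.sin(x[3]),np.cos(np.pi/6)]); return lidparts(np.array(x[:3]),n)
x0=atz("top",(187,196),.08)
for cams in(["top"],["side"],["top","side"]):
    tg={c:lid[c].astype(float) for c in cams}
    for y0 in(np.pi-.3,np.pi+.3):
        r=fit(lambda x:err(lp(x),tg),[*x0[:2],.06,y0],[.01,.01,.02,.3]); print("lid",cams,np.round(r.x,4),round(r.fun,1))
pickle.dump((ch,lid),open("m.pkl","wb"))
E
```

```text
{'top': np.int64(1420), 'side': np.int64(1401)}
{'top': np.int64(1403), 'side': np.int64(1331)}
init [ 0.5926916  -0.01289603]
chuck ['top'] [ 5.951e-01 -1.270e-02  1.000e-04] 56.4
chuck ['side'] [ 0.5912 -0.0146  0.0017] 41.8
chuck ['top', 'side'] [ 0.5936 -0.0134  0.0054] 132.0
lid ['top'] [0.5817 0.2432 0.0195 3.2604] 37.7
lid ['top'] [0.582  0.2437 0.0172 3.2624] 37.4
lid ['side'] [0.5928 0.2597 0.0316 3.3413] 33.3
lid ['side'] [0.5938 0.2614 0.0294 3.3577] 33.3
lid ['top', 'side'] [0.5779 0.2318 0.0563 2.7844] 183.0
lid ['top', 'side'] [0.5783 0.235  0.0572 3.0797] 184.2
```

```bash
cat > joint.py <<'E'
import pickle
from scene import *
import fit as F, h
o=pickle.load(open("o.pkl","rb")); ch,lid=pickle.load(open("m.pkl","rb"))
up=np.array([0,0,1.])
T0={c:C[c]["t"].copy() for c in C}
def chp(x,th=.012): 
    c=np.array([x[0],x[1],.085]); return [cyl(c,up,.0585,-th,0),cyl(c,up,.043,0,.016),cyl(c,up,.037,.016,.022)]
def lp(x):
    s=np.sin(np.pi/6);n=np.array([s*np.cos(x[3]),s*np.sin(x[3]),np.cos(np.pi/6)]); return lidparts(np.array(x[:3]),n)
tgc={c:ch[c].astype(float) for c in ch}; tgl={c:lid[c].astype(float) for c in lid}
def setcam(d):
    for i,c in enumerate(("top","side")): C[c]["t"]=T0[c]+d[3*i:3*i+3]
def f(x,v=False):
    setcam(x[6:12]); a=err(chp(x[:2],.006),tgc); b=err(lp(x[2:6]),tgl)
    if v: print("chuck",a,"lid",b)
    return a+b+20*np.sum((x[6:12]/.003)**2)
E
cat > j1.py <<'E'
from joint import *
if __name__=="__main__":
    for c in("top","side"): print(c,"chuck area",mask(c,chp([.593,-.0134],.006)).sum(),ch[c].sum(),"lid",mask(c,lp([.582,.243,.03,3.2])).sum(),lid[c].sum())
    x=np.array([.5936,-.0134,.582,.245,.04,3.2]+[0]*6)
    st=[.01,.01,.01,.01,.02,.2]+[.003]*6
    for k in range(4):
        r=minimize(f,x,method="Nelder-Mead",options=dict(initial_simplex=np.vstack([x]+[x+np.eye(12)[i]*st[i]*.6**k for i in range(12)]),maxiter=700,xatol=1e-5,fatol=.05)); x=r.x
        print(np.round(x,4),r.fun); f(x,True)
    np.save("x.npy",x)
    setcam(x[6:12])
    for c in("top","side"):
        im=cv2.resize(o[c][:,:,::-1],None,fx=4,fy=4,interpolation=cv2.INTER_CUBIC); im=np.clip(im*1.8,0,255).astype(np.uint8)
        for P in chp(x[:2],.006)+lp(x[2:6]):
            for Q in(P[:40],P[40:]):
                p=(proj(c,Q)+.5)*4; cv2.polylines(im,[p.astype(np.int32)],True,(0,255,0),1)
        b=dict(top=(slice(600,940),slice(600,1340)),side=(slice(440,1000),slice(680,1280)))[c]
        cv2.imwrite(f"pics/ov_{c}.png",im[b])
E
time python3 j1.py
```

```text
top chuck area 1480.5176470588235 1420 lid 1425.4745098039216 1403
side chuck area 1455.592156862745 1401 lid 1347.0313725490196 1331
[ 5.9370e-01 -1.2300e-02  5.7870e-01  2.3710e-01  5.6600e-02  3.2157e+00
  8.0000e-04 -5.0000e-04  1.2000e-03  1.0000e-04  8.0000e-04  4.0000e-04] 310.4487013041626
chuck 116.83529411764704 lid 186.32156862745097
[ 5.9370e-01 -1.2300e-02  5.7870e-01  2.3710e-01  5.6600e-02  3.2157e+00
  8.0000e-04 -5.0000e-04  1.2000e-03  1.0000e-04  8.0000e-04  4.0000e-04] 310.4446153504733
chuck 116.83529411764704 lid 186.32156862745097
[ 5.9370e-01 -1.2300e-02  5.7870e-01  2.3710e-01  5.6600e-02  3.2157e+00
  8.0000e-04 -5.0000e-04  1.2000e-03  1.0000e-04  8.0000e-04  4.0000e-04] 310.44139170024664
chuck 116.83529411764704 lid 186.32156862745097
[ 5.9370e-01 -1.2300e-02  5.7870e-01  2.3710e-01  5.6600e-02  3.2157e+00
  8.0000e-04 -5.0000e-04  1.2000e-03  1.0000e-04  8.0000e-04  4.0000e-04] 310.43470938512297
chuck 116.83529411764704 lid 186.32156862745097
real	0m11.684s
user	0m23.826s
sys	0m13.064s
```

```bash
sed -i 's/^    for k in range(4):/    for k in range(2):/; s/r=minimize(f,x,method="Nelder-Mead".*$/r=minimize(f,x,method="Powell",bounds=list(zip(x-np.array([.03]*2+[.04]*3+[.7]+[.01]*6),x+np.array([.03]*2+[.04]*3+[.7]+[.01]*6))),options=dict(xtol=1e-4,ftol=1e-5)); x=r.x/' j1.py; time python3 j1.py
```

```text
top chuck area 1480.5176470588235 1420 lid 1425.4745098039216 1403
side chuck area 1455.592156862745 1401 lid 1347.0313725490196 1331
[ 5.9470e-01 -1.3000e-02  5.8060e-01  2.4010e-01  5.3900e-02  3.5539e+00
  4.0000e-04  4.0000e-04  1.2000e-03 -1.1000e-03  6.0000e-04  5.0000e-04] 329.1862719559235
chuck 124.97647058823529 lid 196.59999999999997
[ 5.9440e-01 -1.3200e-02  5.7970e-01  2.4020e-01  5.4700e-02  3.5513e+00
  2.0000e-04  1.0000e-04  1.4000e-03 -8.0000e-04  5.0000e-04  3.0000e-04] 325.54238159625385
chuck 121.4627450980392 lid 197.20392156862744
real	0m6.731s
user	0m13.900s
sys	0m7.724s
```

View pics/ov_top.png

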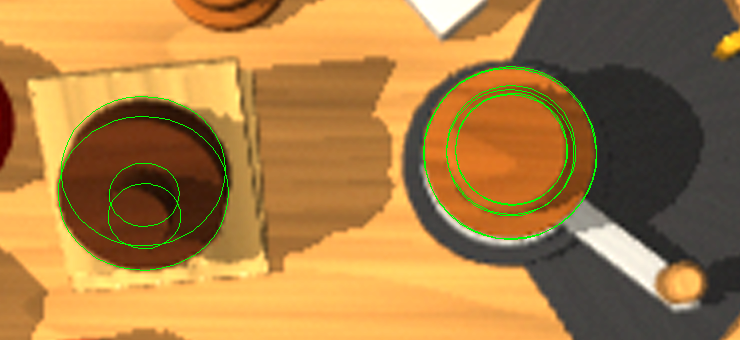

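View pics/ov_side.png

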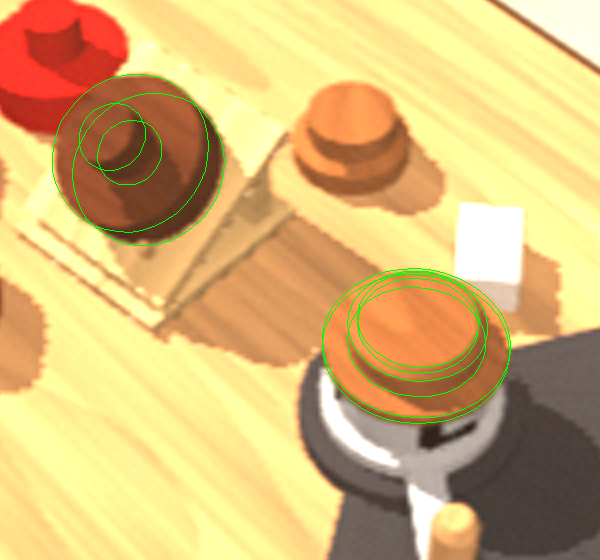

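```bash
cat > ov.py <<'E'
from joint import *
def ov(x,name,boxes=dict(top=(155,160,65,60),side=(175,110,72,85)),Z=5,crop=True):
    outs=[]
    for c in("top","side"):
        u,v,w,hh=boxes[c]
        a=np.clip((o[c][v:v+hh,u:u+w,::-1]/255.)**.6*1.5*255,0,255).astype(np.uint8)
        a=cv2.resize(a,None,fx=Z,fy=Z,interpolation=cv2.INTER_CUBIC); b=a.copy()
        if x is not None:
          for i,P in enumerate(lp(x)):
            for j,Q in enumerate((P[:40],P[40:])):
                p=(proj(c,Q)+.5-np.array([u,v]))*Z; cv2.polylines(b,[p.astype(np.int32)],True,[(0,255,0),(255,255,0)][j],1)
        outs.append(np.hstack([a,b]))
    W=max(q.shape[1] for q in outs); outs=[np.pad(q,((0,0),(0,W-q.shape[1]),(0,0))) for q in outs]
    q=np.vstack(outs); q=cv2.resize(q,None,fx=min(1,800/q.shape[1],600/q.shape[0]),fy=min(1,800/q.shape[1],600/q.shape[0])); print(q.shape); cv2.imwrite(name,q)
E
python3 - <<'E'
from ov import *
ov([.5817,.2432,.0195,3.26],"pics/l1.png")
E
```

```text
(600, 596, 3)
```

View pics/l1.png

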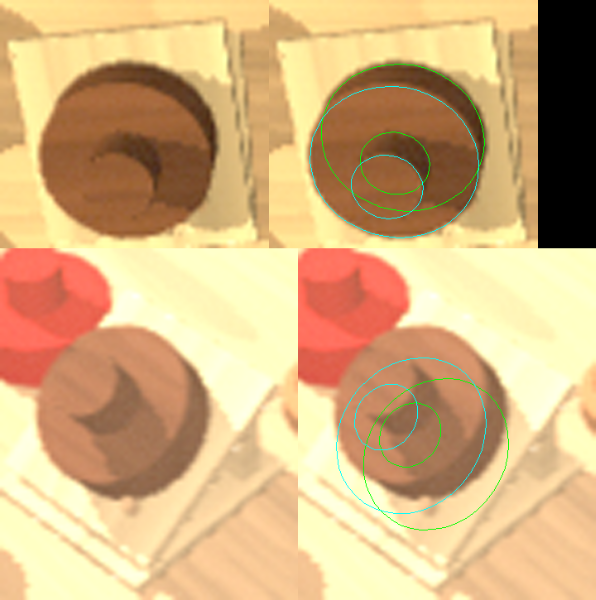

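```bash
python3 - <<'E'
from ov import *
for yaw in(2.9,3.1,3.25,3.4):
  for z in (.03,.04,.05,.06):
    s=""
    for c in("top","side"):
        r=fit(lambda x:err(lp([x[0],x[1],z,yaw]),{c:tgl[c]}),[.58,.24],[.01,.01]); s+=f"  {c} {np.round(r.x,4)} {r.fun:.1f}"
    print(yaw,z,s)
ov([.578,.24,.05,3.25],"pics/l2.png")
E
```

```text
2.9 0.03   top [0.5802 0.2376] 60.3  side [0.5934 0.2573] 69.4
2.9 0.04   top [0.5794 0.2358] 69.8  side [0.5879 0.2481] 60.3
2.9 0.05   top [0.5785 0.2334] 87.3  side [0.5822 0.24  ] 63.2
2.9 0.06   top [0.5782 0.2309] 109.1  side [0.5775 0.2315] 77.3
3.1 0.03   top [0.5808 0.2399] 49.0  side [0.5935 0.2587] 46.3
3.1 0.04   top [0.5796 0.2375] 61.8  side [0.5885 0.2507] 43.2
3.1 0.05   top [0.5792 0.2351] 82.7  side [0.5831 0.2425] 54.4
3.1 0.06   top [0.5787 0.2332] 108.8  side [0.5777 0.2341] 78.3
3.25 0.03   top [0.5809 0.2409] 42.9  side [0.5937 0.2601] 33.9
3.25 0.04   top [0.58   0.2387] 58.1  side [0.5883 0.2517] 40.3
3.25 0.05   top [0.5789 0.2367] 81.1  side [0.5833 0.2439] 62.0
3.25 0.06   top [0.5783 0.2349] 109.1  side [0.5784 0.2357] 93.8
3.4 0.03   top [0.5809 0.2423] 45.6  side [0.5934 0.2615] 32.9
3.4 0.04   top [0.5799 0.2402] 59.3  side [0.5882 0.2533] 44.9
3.4 0.05   top [0.5792 0.2383] 81.5  side [0.5828 0.2454] 71.4
3.4 0.06   top [0.5785 0.2365] 109.6  side [0.5768 0.2368] 106.9
(600, 596, 3)
```

View pics/l2.png

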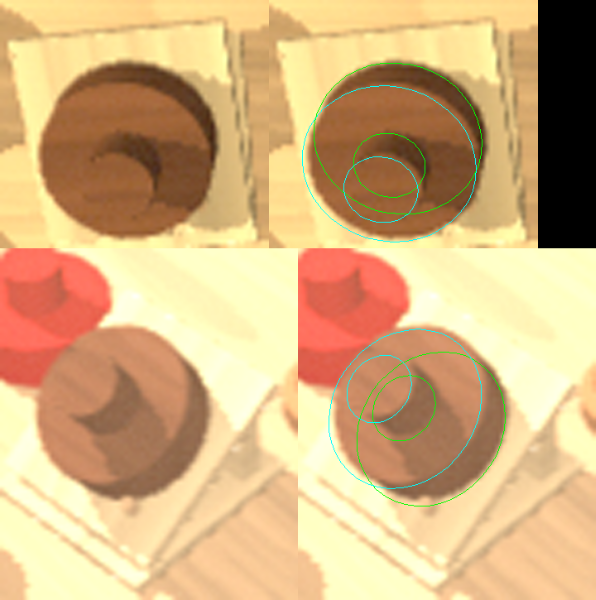

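```bash
cat > j2.py <<'E'
from ov import *
import joint
e=.0011
def chp2(x,th=.006):
    c=np.array([x[0],x[1],.085]); return [cyl(c,up,.0585-e,-th,0),cyl(c,up,.043,0,.016),cyl(c,up,.037,.016,.022)]
def lp2(x):
    s=np.sin(np.pi/6);n=np.array([s*np.cos(x[3]),s*np.sin(x[3]),np.cos(np.pi/6)]); return [cyl(np.array(x[:3]),n,.056-e,e/2,.040-e/2),cyl(np.array(x[:3]),n,.023-e,.040,.076-e)]
if __name__=="__main__":
    for c in("top","side"):
        r=fit(lambda x:err(chp2(x),{c:tgc[c]}),[.594,-.013],[.005,.005]); print(c,np.round(r.x,4),r.fun)
    for yaw in(2.9,3.1,3.25,3.4,3.6):
        def g(x):
            setcam(np.r_[x[5:8],-x[5:8]*0]); setcam(np.r_[x[5:8],x[8:11]])
            return err(chp2(x[:2]),tgc)+err(lp2([*x[2:5],yaw]),tgl)+15*np.sum((x[5:]/.002)**2)
        x=np.array([.594,-.0134,.578,.234,.062]+[0]*6)
        for k in range(3):
            st=np.array([.004]*5+[.002]*6)*.7**k
            r=minimize(g,x,method="Nelder-Mead",options=dict(initial_simplex=np.vstack([x]+[x+np.diag(st)[i] for i in range(11)]),maxiter=1500,xatol=1e-5,fatol=.02,adaptive=True)); x=r.x
        print(yaw,np.round(x*1000,1),r.fun)
        np.save(f"x_{yaw}.npy",x)
E
python3 j2.py
```

```text
top [ 0.595  -0.0126] 30.71764705882353
side [ 0.5925 -0.0136] 31.96078431372549
2.9 [ 5.941e+02 -1.260e+01  5.774e+02  2.318e+02  6.100e+01  3.000e-01
 -6.000e-01  4.000e-01 -2.000e-01  1.300e+00  4.000e-01] 206.17799508072054
3.1 [ 5.942e+02 -1.280e+01  5.779e+02  2.340e+02  6.060e+01  1.000e-01
 -5.000e-01  4.000e-01 -4.000e-01  1.100e+00  2.000e-01] 184.38245277274947
3.25 [ 5.942e+02 -1.290e+01  5.779e+02  2.350e+02  6.070e+01 -0.000e+00
 -5.000e-01  4.000e-01 -4.000e-01  1.000e+00  1.000e-01] 179.5721684348828
3.4 [ 5.942e+02 -1.310e+01  5.778e+02  2.359e+02  6.070e+01 -2.000e-01
 -4.000e-01  6.000e-01 -7.000e-01  1.100e+00  1.000e-01] 188.1487241879652
3.6 [ 5.940e+02 -1.310e+01  5.776e+02  2.385e+02  5.930e+01 -3.000e-01
 -7.000e-01  2.000e-01 -5.000e-01  9.000e-01  2.000e-01] 203.08947672648537
```

```bash
cat > lev.py <<'E'
from j2 import *
x=np.load("x_3.25.npy"); setcam(x[5:11]); cc=x[:2]
def knob(a,r=.145,ctr=None):
    c0=cc if ctr is None else ctr
    return [cyl(np.array([c0[0]+r*np.cos(a),c0[1]+r*np.sin(a),0]),up,.0137,.045,.1145)]
def fin(a,h=.038,w=.012):
    R=np.array([[np.cos(a),-np.sin(a)],[np.sin(a),np.cos(a)]])
    q=np.array([[.172,0],[.182,w/2],[.208,w/2],[.208,-w/2],[.182,-w/2]])@R.T+cc
    return [np.vstack([np.c_[q,np.full(5,.006)],np.c_[q,np.full(5,h)]])]
def arm(a):
    R=np.array([[np.cos(a),-np.sin(a)],[np.sin(a),np.cos(a)]])
    q=np.array([[.06,.012],[.155,.012],[.170,0],[.155,-.012],[.06,-.012]])@R.T+cc
    return np.c_[q,np.full(5,.031)]
E
python3 - <<'E'
from lev import *
kx=dict(top=(320,220),side=(284,247)); fx=dict(top=(335,160),side=(344,231))
for c in("top","side"):
    im=o[c]; Rr=ratio(im); sat=cv2.cvtColor(im,cv2.COLOR_RGB2HSV)[...,1]
    u,v=kx[c]; print(c,"knob init angle",[np.arctan2(*(atz(c,kx[c],.08)[:2]-cc)[::-1])], "fin",np.arctan2(*(atz(c,fx[c],.025)[:2]-cc)[::-1]))
    km=comp((Rr<.78)&(sat>90),kx[c]); m2=np.zeros_like(km); m2[v-25:v+25,u-25:u+25]=1; km&=m2; print(km.sum())
    r=fit(lambda p:err(knob(p[0],p[1]),{c:km.astype(float)}),[-.66,.145],[.05,.005]); print("knob",r.x,r.fun, mask(c,knob(r.x[0])).sum())
    u,v=fx[c]; fm=((sat>110)&(Rr<.9))
    w=slice(v-14,v+15),slice(u-16,u+17); 
    print("bench sat/val etc"); a=im[w]; cv2.imwrite(f"pics/fin_{c}.png",cv2.resize(a[:,:,::-1],None,fx=12,fy=12,interpolation=cv2.INTER_NEAREST))
E
```

```text
top knob init angle [np.float64(-2.2026128209031284)] fin -1.0849850903667717
110
knob [ 0.78840632 -0.02206273] 222.45882352941175 138.69019607843137
bench sat/val etc
side knob init angle [np.float64(-2.1898339820003025)] fin -1.108027769887846
244
knob [0.96646484 1.58910156] 244.0 241.21176470588233
bench sat/val etc
```

View pics/fin_top.png

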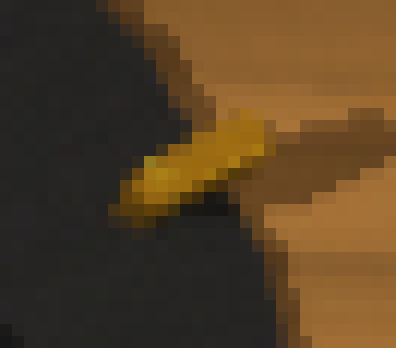

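View pics/fin_side.png

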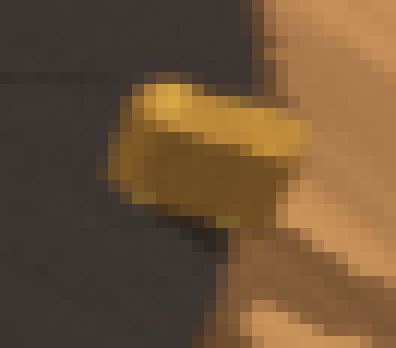

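```bash
cat > lev2.py <<'E'
from lev import *
def knobmask(im,c,uv):
    Rr=ratio(im); sat=cv2.cvtColor(im,cv2.COLOR_RGB2HSV)[...,1].astype(int)
    km=((Rr<.8)&(sat>90)).astype(np.uint8); n,l=cv2.connectedComponents(km); return l==l[uv[1],uv[0]]
E
python3 - <<'E'
from lev2 import *
kx=dict(top=(320,220),side=(284,247)); fx=dict(top=(335,160),side=(344,231))
K={};Fm={}
for c in("top","side"):
    im=o[c].astype(float); K[c]=knobmask(o[c],c,kx[c]).astype(float)
    u,v=fx[c]; br=im[...,2]/(im[...,0]+1); 
    thr={"top":.27,"side":.42}[c]
    m=(br<thr)&(im[...,0]>70); w=np.zeros_like(m); w[v-12:v+13,u-13:u+13]=1; Fm[c]=(m&w).astype(float)
    print(c,K[c].sum(),Fm[c].sum(),mask(c,knob(-2.2)).sum(),mask(c,fin(-1.09)).sum(), "bench br",br[v,u+14],br[v,u])
for cams in(["top"],["side"],["top","side"]):
    r=fit(lambda p:err(knob(p[0],p[1]),{c:K[c] for c in cams}),[-2.2,.145],[.05,.005]); print("knob",cams,r.x,r.fun)
    r=min((fit(lambda p:err(fin(p[0]),{c:Fm[c] for c in cams}),[a],[.03]) for a in(-1.05,-1.1,-1.15)),key=lambda r:r.fun); print("fin",cams,r.x,r.fun)
al=-2.2
for c in("top","side"):
    u0,v0,w,hh=dict(top=(240,140,120,110),side=(230,170,140,120))[c];Z=5
    b=cv2.resize(np.clip(o[c][v0:v0+hh,u0:u0+w,::-1]*1.6,0,255).astype(np.uint8),None,fx=Z,fy=Z,interpolation=cv2.INTER_CUBIC)
    for Q in(knob(-2.2)[0][:40],knob(-2.2)[0][40:],fin(-1.1)[0][5:],fin(-1.1)[0][:5],arm(-2.2),circ(np.array([*cc,.085]),up,.0585)):
        cv2.polylines(b,[((proj(c,Q)+.5-[u0,v0])*Z).astype(np.int32)],True,(0,255,0),1)
    cv2.imwrite(f"pics/lv_{c}.png",b)
E
```

```text
top 112.0 63.0 128.25882352941176 67.51764705882353 bench br 0.33112582781456956 0.10828025477707007
side 252.0 159.0 299.1411764705882 164.50588235294117 bench br 0.4438202247191011 0.3090909090909091
knob ['top'] [-2.2111142   0.14468245] 16.949019607843137
fin ['top'] [-1.07355469] 10.258823529411764
knob ['side'] [-2.20848637  0.14770536] 52.035294117647055
fin ['side'] [-1.07109375] 17.698039215686276
knob ['top', 'side'] [-2.20443851  0.14548586] 70.48235294117647
fin ['top', 'side'] [-1.07313477] 28.5921568627451
```

View pics/lv_top.png

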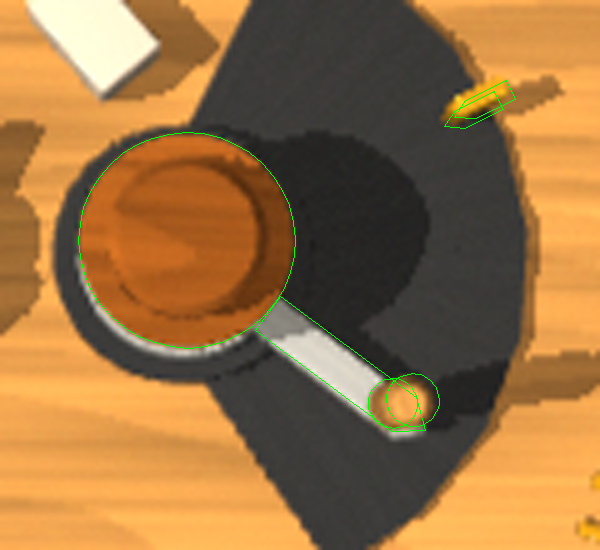

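View pics/lv_side.png

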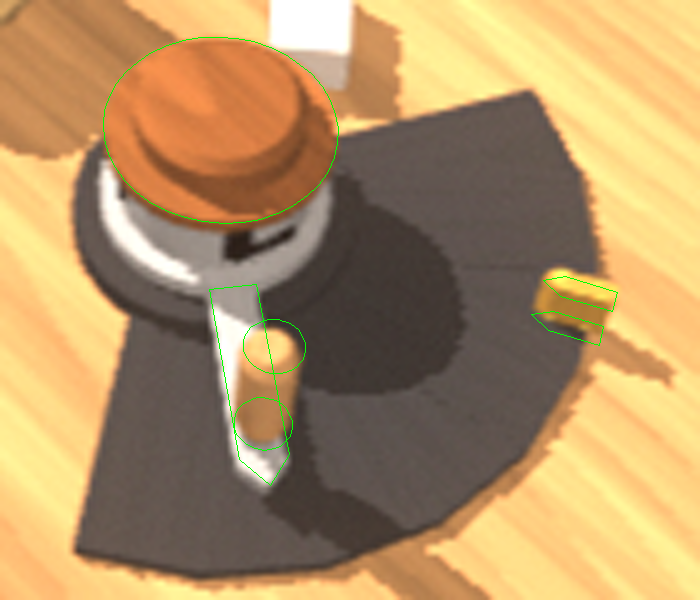

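Emit:
send_rows(motion="1 0.8 1 0 0 2 0;3 2.2 1 0 0 5 0;3 2.2 1 0 0 5 0;3 2.2 1 0 0 5 0;3 2.2 1 0 0 5 0;3 2.2 1 0 0 5 0;3 2.2 1 0 0 5 0;3 2.2 0.5 0 0 5 0;3 2.4 0.5 0 0 5 0;3 2.4 0 0 0 5 0;2 3 0 0 0 5 0;1 3 0 0 0 5 0;0 3.5 0 0 0 5 0;0 3.5 0 0 0 5 0;0 3.5 0 0 0 5 0;-0.5 3.5 0 0 0 4 0", newtons=40)

```text
t: 2.43
eef_pos: [0.548, -0.1979, 0.3292]
tool_rot: [0.009, 0.639, 0.769, 0.003]
contact_force: [0.5, 1.0, -0.0]
gripper_width: 0.999
```

Emit:
send_rows(motion="-0.3 3.5 0 0.3 -2.7 -0.6 0;-0.3 3.5 0 0.3 -2.7 -0.6 0;-0.3 3.5 0 0.3 -2.7 -0.6 0;-0.3 3.5 -0.5 0.3 -2.7 -0.6 0;-0.3 3.5 -0.5 0.3 -2.7 -0.6 0;-0.3 3.5 -1 0.3 -2.7 -0.6 0;-0.3 3.5 -1 0.3 -2.7 -0.6 0;-0.3 3.5 -1 0.3 -2.7 -0.2 0;-0.3 3.5 -1 0.3 -2.7 0 0;-0.3 3.5 -1 0.3 -2.7 0 0;-0.3 3.5 -1 0.3 -2.7 0 0;-0.3 2 -1 0.3 -2 0 0;0 0 0 0 0 0 0")

```text
t: 3.52
eef_pos: [0.5087, 0.2204, 0.2694]
tool_rot: [0.204, 0.625, 0.725, 0.205]
contact_force: [-0.2, 0.1, 0.1]
gripper_width: 0.999
```

```bash
cat > st.py <<'E'
from h import *
from scipy.spatial.transform import Rotation as Ro
def st():
    s=get_obs(); w,x,y,z=s["tool_rot"]; R=Ro.from_quat([x,y,z,w]); M=R.as_matrix(); return s,R,M
def goal(z,y):
    z=np.array(z,float);z/=np.linalg.norm(z); y=np.array(y,float); y-=z*(y@z); y/=np.linalg.norm(y)
    return Ro.from_matrix(np.c_[np.cross(y,z),y,z])
def rep(pos,z,y):
    s,R,M=st(); 
    if M[:,1]@np.array(y)<0: y=-np.array(y)
    G=goal(z,y); d=(np.array(pos)-s["eef_pos"])*100; rv=np.degrees((G*R.inv()).as_rotvec())
    print("t",round(s["t"],2),"pos",np.round(s["eef_pos"],4),"z",np.round(M[:,2],3),"y",np.round(M[:,1],3)); print("d cm",np.round(d,2),"rot deg",np.round(rv,2),"F",np.round(s["contact_force"],1),"q",np.round(s["q"],2))
rim=np.array([.578,.235,.0607]); n=np.array([.5*np.cos(3.25),.5*np.sin(3.25),np.cos(np.pi/6)])
yj=np.array([np.cos(.108),np.sin(.108),0])
E
python3 -c "
from st import *
rep(rim+n*.145,-n,yj)"
```

```text
t 3.52 pos [0.5087 0.2204 0.2694] z [ 0.551  0.042 -0.833] y [0.823 0.134 0.552]
d cm [-0.28  0.68 -8.31] rot deg [ 1.81  3.76 -1.64] F [-0.2  0.1  0.1] q [ 0.08  0.07 -0.81  2.17  0.78  0.57 -1.17]
```

Emit:
send_rows(motion="-0.1 0.2 -2 0.6 1.2 -0.5 0;-0.1 0.2 -2.2 0.6 1.2 -0.6 0;-0.1 0.2 -2.2 0.6 1.3 -0.5 0;0 0.1 -2 0 0 0 0;0 0 0 0 0 0 0")

```text
t: 3.93
eef_pos: [0.5055, 0.232, 0.189]
tool_rot: [0.176, 0.64, 0.722, 0.195]
contact_force: [0.3, -0.2, -0.1]
gripper_width: 1.003
```

```bash
python3 - <<'E'
from st import *
rep(rim+n*.145,-n,yj)
for c in("side","top"):
    im=read_camera(c); np.save(f"{c}1.npy",im)
    u,v,w,hh=dict(top=(120,130,130,130),side=(120,60,160,150))[c]
    a=im[v:v+hh,u:u+w,::-1].copy(); a=cv2.resize(np.clip(a*1.6,0,255).astype(np.uint8),None,fx=4,fy=4,interpolation=cv2.INTER_CUBIC)
    s,R,M=st(); P=np.array([s["eef_pos"]+M[:,2]*k for k in(-.05,0,.1)]); p=((proj(c,P)+.5-[u,v])*4).astype(int)
    for q in p: cv2.circle(a,tuple(int(i) for i in q),3,(0,255,0),-1)
    P=np.array([rim,rim+n*.04,rim+n*.076]); p=((proj(c,P)+.5-[u,v])*4).astype(int)
    for q in p: cv2.circle(a,tuple(int(i) for i in q),3,(255,0,255),-1)
    cv2.imwrite(f"pics/pre_{c}.png",a)
E
```

```text
t 3.93 pos [0.5055 0.232  0.189 ] z [ 0.504  0.057 -0.862] y [0.856 0.104 0.507]
d cm [ 0.04 -0.49 -0.27] rot deg [ 0.18  0.48 -0.65] F [ 0.3 -0.2 -0.1] q [-0.02  0.23 -0.76  2.22  1.04  0.53 -1.47]
```

View pics/pre_side.png

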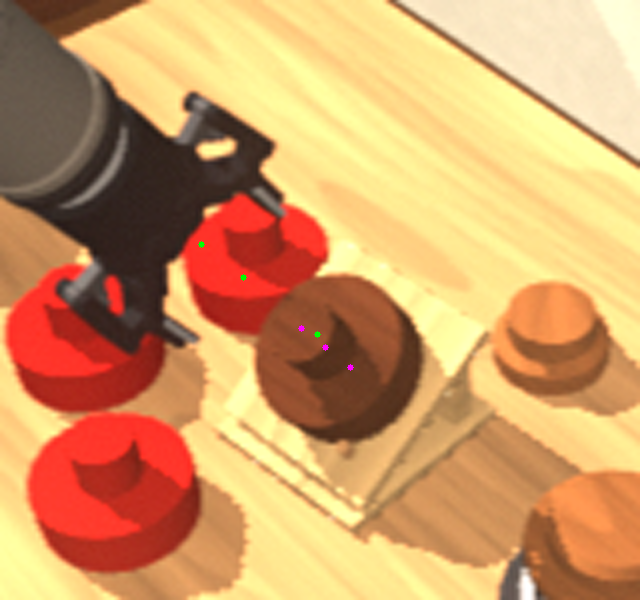

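View pics/pre_top.png

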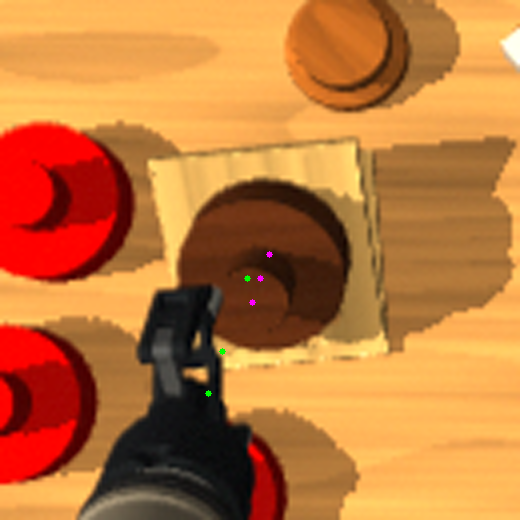

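```bash
python3 - <<'E'
from st import *
s,R,M=st()
for c,b in(("side",(120,60)),("top",(120,130))):
    a=cv2.imread(f"pics/pre_{c}.png")
    for sg in(1,-1):
        for dx in(-.011,.011):
            for yy in (.0425,.057):
                P=s["eef_pos"]+M@np.array([dx,sg*yy,-.013]); p=((proj(c,P)[0]+.5-b)*4).astype(int); cv2.circle(a,tuple(int(i) for i in p),3,(255,255,0),-1)
    cv2.imwrite(f"pics/tip_{c}.png",a[100:500] if c=="top" else a[50:450])
E
```

```text
(no output)
```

View pics/tip_top.png

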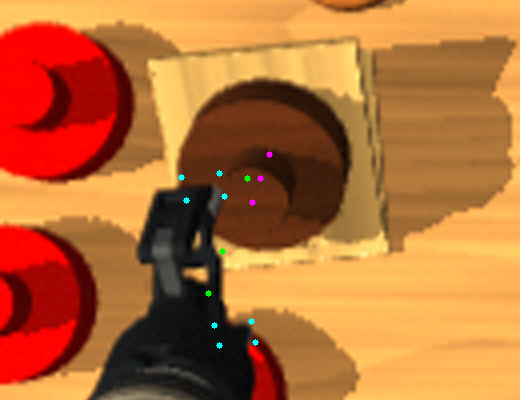

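View pics/tip_side.png

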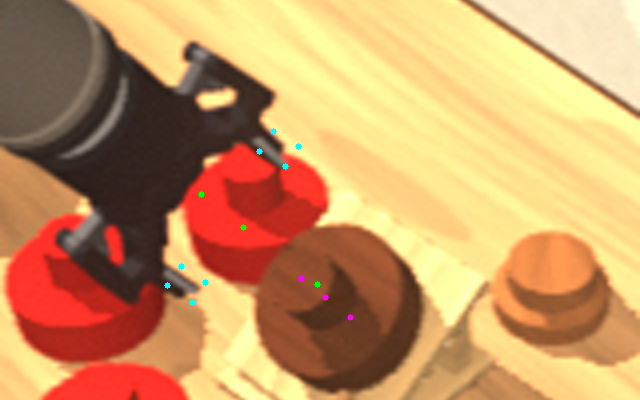

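Emit:
send_rows(motion="0.3 -0.4 -0.8 0.1 0.2 -0.3 0;0.7 0 -1.2 0.1 0.2 -0.3 0;0.7 0 -1.2 0 0 0 0;0.7 0 -1.2 0 0 0 0;0.7 0 -1.2 0 0 0 0;0.5 0 -0.9 0 0 0 0;0 0 0 0 0 0 0")

```text
t: 4.62
eef_pos: [0.5528, 0.2302, 0.142]
tool_rot: [0.182, 0.643, 0.716, 0.203]
contact_force: [0.1, -0.1, -0.6]
gripper_width: 0.995
```

```bash
python3 - <<'E'
from st import *
rep(rim+n*.045,-n,yj)
E
```

```text
t 4.62 pos [0.5528 0.2302 0.142 ] z [ 0.522  0.057 -0.851] y [0.846 0.09  0.525]
d cm [ 0.28  0.23 -4.23] rot deg [-0.25  1.63  0.05] F [ 0.1 -0.1 -0.6] q [-0.08  0.37 -0.66  2.19  1.32  0.51 -1.7 ]
```

Emit:
send_rows(motion="-0.9 0 0 -0.1 0.6 0 0;-0.9 0.1 0 -0.1 0.6 0 0;-0.3 0 0 0 0.3 0 0;0 0 0 0 0 0 0")

```text
t: 4.95
eef_pos: [0.5345, 0.2316, 0.1494]
tool_rot: [0.176, 0.645, 0.717, 0.196]
contact_force: [0.4, -0.2, -0.4]
gripper_width: 1.0
```

```bash
python3 - <<'E'
from st import *
rep(rim+n*.09,-n,yj)
E
```

```text
t 4.95 pos [0.5345 0.2316 0.1494] z [ 0.506  0.054 -0.861] y [0.856 0.09  0.508]
d cm [-0.12 -0.14 -1.08] rot deg [-0.1   0.55  0.14] F [ 0.4 -0.2 -0.4] q [-0.07  0.34 -0.69  2.2   1.24  0.52 -1.64]
```

Emit:
send_rows(motion="0 -0.1 -0.6 0 0.3 0 0;-0.1 0 -0.6 0 0.2 0 0;0 0 0 0 0 0 0")

```text
t: 5.2
eef_pos: [0.5354, 0.2306, 0.14]
tool_rot: [0.174, 0.646, 0.717, 0.195]
contact_force: [0.0, 0.1, -0.3]
gripper_width: 1.004
```

```bash
python3 - <<'E'
from st import *
rep(rim+n*.09,-n,yj)
E
```

```text
t 5.2 pos [0.5354 0.2306 0.14  ] z [ 0.502  0.055 -0.863] y [0.858 0.089 0.505]
d cm [-0.21 -0.04 -0.14] rot deg [-0.17  0.34  0.2 ] F [ 0.   0.1 -0.3] q [-0.08  0.35 -0.68  2.21  1.27  0.52 -1.68]
```

Emit:
send_rows(motion="0.2 0 -0.8 0 0.2 0 0;0.4 0.1 -0.9 0 0.1 0 0;0.3 0 -0.7 0 0 0 0;0 0 0 0 0 0 0")

```text
t: 5.53
eef_pos: [0.5454, 0.231, 0.1146]
tool_rot: [0.173, 0.647, 0.717, 0.193]
contact_force: [-0.5, -0.1, -0.0]
gripper_width: 1.0
```

```bash
python3 - <<'E'
from st import *
rep(rim+n*.045,-n,yj)
E
```

```text
t 5.53 pos [0.5454 0.231  0.1146] z [ 0.498  0.054 -0.866] y [0.861 0.089 0.501]
d cm [ 1.02  0.15 -1.49] rot deg [-0.13  0.03  0.22] F [-0.5 -0.1 -0. ] q [-0.1   0.41 -0.64  2.2   1.38  0.51 -1.76]
```

Emit:
send_rows(motion="0.5 0.1 -0.7 0 0 0.1 0;0.4 0 -0.6 0 0 0 0;0.1 0 -0.2 0 0 0 0;0 0 0 0 0 0 0")

```text
t: 5.87
eef_pos: [0.5556, 0.232, 0.0985]
tool_rot: [0.172, 0.646, 0.718, 0.193]
contact_force: [-0.1, -0.7, 0.7]
gripper_width: 0.999
```

```bash
python3 - <<'E'
from st import *
rep(rim+n*.045,-n,yj)
for c in("side","top"):
    im=read_camera(c)
    u,v,w,hh=dict(top=(130,130,100,130),side=(150,80,110,130))[c]
    a=im[v:v+hh,u:u+w,::-1].copy(); a=cv2.resize(np.clip(a*1.8,0,255).astype(np.uint8),None,fx=4,fy=4,interpolation=cv2.INTER_CUBIC)
    cv2.imwrite(f"pics/g_{c}.png",a)
a=np.hstack([cv2.imread(f"pics/g_{c}.png") for c in("side","top")]); cv2.imwrite("pics/g2.png",cv2.resize(a,(800,int(800*a.shape[0]/a.shape[1]))))
E
```

```text
t 5.87 pos [0.5556 0.232  0.0985] z [ 0.496  0.054 -0.866] y [0.862 0.091 0.499]
d cm [0.01 0.06 0.11] rot deg [-0.08 -0.06  0.1 ] F [-0.1 -0.7  0.7] q [-0.11  0.46 -0.63  2.19  1.44  0.51 -1.81]
```

View pics/g2.png

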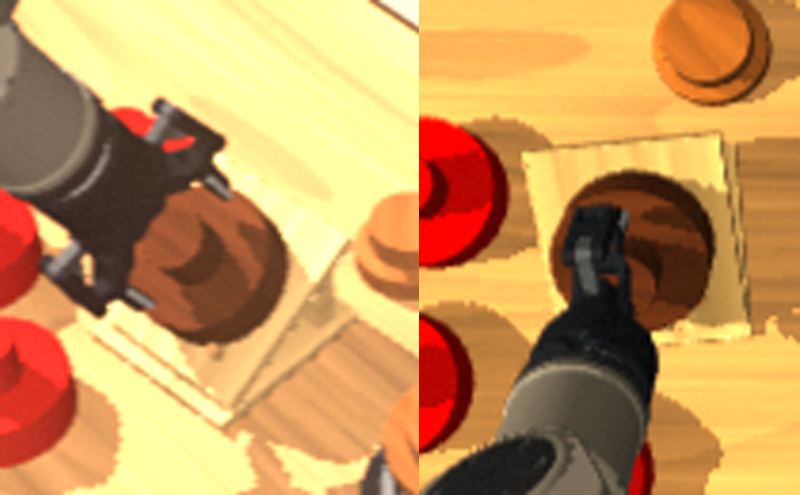

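```bash
python3 - <<'E'
from st import *
from fit import lidparts
s,R,M=st()
outs=[]
for c in("side","top"):
    u,v,w,hh=dict(top=(140,160,80,80),side=(160,100,80,80))[c]
    im=read_camera(c); np.save(f"{c}2.npy",im); a=cv2.resize(np.clip(im[v:v+hh,u:u+w,::-1]*1.8,0,255).astype(np.uint8),None,fx=5,fy=5,interpolation=cv2.INTER_CUBIC)
    for P in lidparts(rim,n):
        for Q in(P[:40],P[40:]): cv2.polylines(a,[((proj(c,Q)+.5-[u,v])*5).astype(np.int32)],True,(0,255,0),1)
    for sg in(1,-1):
        Q=[s["eef_pos"]+M@np.array([dx,sg*yy,-.013]) for dx,yy in((-.011,.0425),(.011,.0425),(.011,.057),(-.011,.057))]
        cv2.polylines(a,[((proj(c,Q)+.5-[u,v])*5).astype(np.int32)],True,(255,255,0),1)
    outs.append(a)
cv2.imwrite("pics/g3.png",np.hstack(outs))
E
```

```text
(no output)
```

View pics/g3.png

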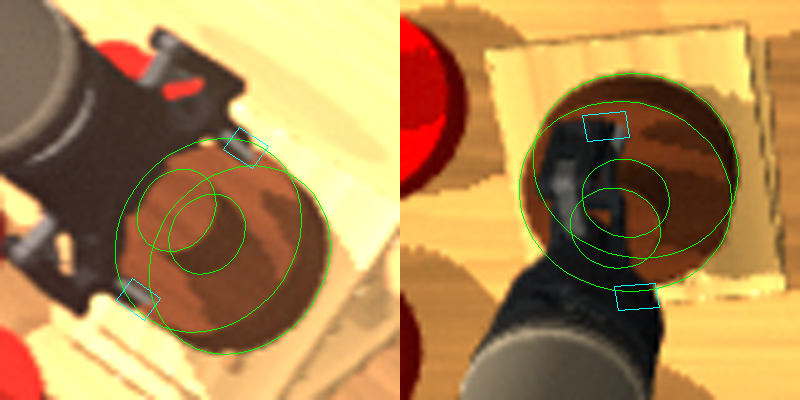

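Emit:
send_rows(motion="0.2 0.1 -0.3 0 0 0 0;0 0 0 0 0 0 0.3;0 0 0 0 0 0 0.6;0 0 0 0 0 0 0.8;0 0 0 0 0 0 1;0 0 0 0 0 0 1;0 0 0 0 0 0 1;0 0 0 0 0 0 1", newtons=50)

```text
t: 6.73
eef_pos: [0.5567, 0.2334, 0.097]
tool_rot: [0.173, 0.645, 0.718, 0.193]
contact_force: [0.1, -0.1, 0.2]
gripper_width: 0.521
```

```bash
python3 - <<'E'
from st import *
rep(rim+n*.041,-n,yj); print(get_obs()["gripper_width"])
outs=[]
for c in("side","top"):
    u,v,w,hh=dict(top=(140,160,80,80),side=(160,100,80,80))[c]
    im=read_camera(c); outs.append(cv2.resize(np.clip(im[v:v+hh,u:u+w,::-1]*1.8,0,255).astype(np.uint8),None,fx=5,fy=5,interpolation=cv2.INTER_CUBIC))
cv2.imwrite("pics/g4.png",np.hstack(outs))
E
```

```text
t 6.73 pos [0.5567 0.2334 0.097 ] z [ 0.498  0.055 -0.866] y [0.861 0.092 0.501]
d cm [ 0.09 -0.07 -0.08] rot deg [-0.1   0.04  0.04] F [ 0.1 -0.1  0.2] q [-0.11  0.46 -0.62  2.19  1.45  0.51 -1.82]
0.5214225874582438
```

View pics/g4.png

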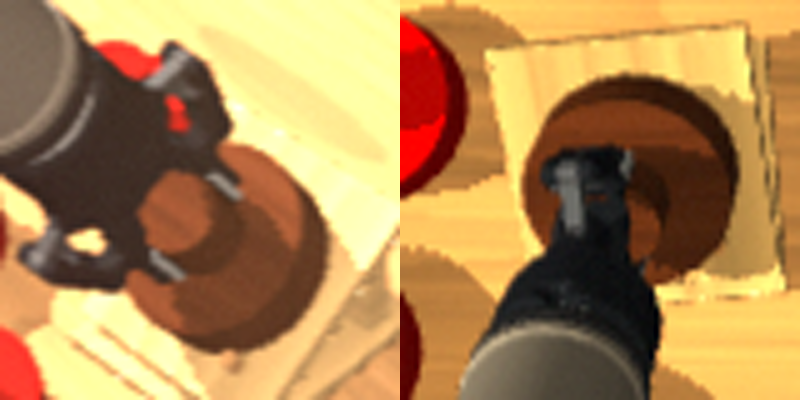

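Emit:
send_rows(motion="-0.2 0 0.4 0 0 0 1;-0.4 0 0.8 0 0 0 1;-0.5 0 0.9 0 0 0 1;-0.5 0 0.9 0 0 0 1;-0.5 0 0.9 0 0 0 1;-0.5 0 0.9 0 0 0 1;-0.5 0 1 0 0 0 1;0 0 1 0 0 0 1;0 0 1 0 0 0 1;0 0 1 0 0 0 1")

```text
t: 7.67
eef_pos: [0.518, 0.2304, 0.1837]
tool_rot: [0.17, 0.646, 0.72, 0.188]
contact_force: [0.5, -0.1, -2.6]
gripper_width: 0.528
```

```bash
python3 - <<'E'
from st import *
rep(rim+n*.041,-n,yj); print(get_obs()["gripper_width"])
outs=[]
for c in("side","top"):
    u,v,w,hh=dict(top=(100,100,130,130),side=(120,60,130,130))[c]
    im=read_camera(c); outs.append(cv2.resize(np.clip(im[v:v+hh,u:u+w,::-1]*1.8,0,255).astype(np.uint8),None,fx=3,fy=3,interpolation=cv2.INTER_CUBIC))
cv2.imwrite("pics/g5.png",np.hstack(outs))
E
```

```text
t 7.67 pos [0.518  0.2304 0.1837] z [ 0.487  0.051 -0.872] y [0.867 0.094 0.489]
d cm [ 3.97  0.23 -8.75] rot deg [ 0.2  -0.68  0.05] F [ 0.5 -0.1 -2.6] q [-0.01  0.26 -0.75  2.19  1.02  0.55 -1.44]
0.5283785065330623
```

View pics/g5.png

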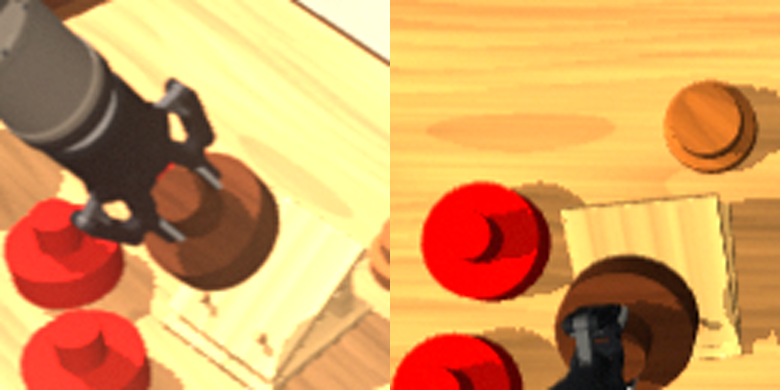

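Emit:
send_rows(motion="0 0 1 0 0 0 1;0 0 2 0 0 0 1;0 0 2 0 0 0 1;0 0 1.5 -0.2 1.5 0 1;0.3 -1 1 -0.3 2.5 0 1;0.5 -1.8 0.5 -0.3 3 0 1;0.6 -2 0 -0.3 3 0 1;0.6 -2 0 -0.3 3 0 1;0.6 -2 0 -0.3 3 0 1;0.6 -2 0 -0.3 3 0 1;0.6 -2 0 -0.3 3 0 1;0.6 -2 0 -0.3 3 0 1;0.6 -2 0 -0.3 2 0 1;0.6 -2 0 0 1 0 1;0.6 -2 0 0 0 0 1;0.5 -1.5 0 0 0 0 1;0 0 0 0 0 0 1")

```text
t: 9.18
eef_pos: [0.5786, -0.01, 0.2534]
tool_rot: [-0.005, 0.668, 0.744, -0.01]
contact_force: [-0.7, -0.4, -2.6]
gripper_width: 0.524
```

```bash
cat > rp.py <<'E'
from st import *
def up_(pos):
    s,R,M=st(); y=M[:,1].copy(); y[2]=0; rep(pos,[0,0,-1],y)
E
python3 -c "
from rp import *
up_([.594,-.013,.22])"
```

```text
t 9.18 pos [ 0.5786 -0.01    0.2534] z [-0.021 -0.008 -1.   ] y [ 0.994  0.108 -0.022]
d cm [ 1.54 -0.3  -3.34] rot deg [ 0.44 -1.21 -0.  ] F [-0.7 -0.4 -2.6] q [ 0.5   0.41 -0.78  1.71  0.32  1.17 -0.26]
```

Emit:
send_rows(motion="0.5 -0.1 -1 0.2 -0.6 0 1;0.5 -0.1 -1 0.2 -0.5 0 1;0.4 -0.1 -1 0.1 -0.2 0 1;0.1 0 -0.5 0 0 0 1;0 0 0 0 0 0 1")

```text
t: 9.6
eef_pos: [0.5925, -0.0146, 0.2126]
tool_rot: [-0.0, 0.669, 0.743, -0.002]
contact_force: [-1.0, 0.2, -3.1]
gripper_width: 0.523
```

```bash
python3 - <<'E'
from rp import *
up_([.594,-.013,.22]); print(get_obs()["gripper_width"])
outs=[]
for c in("side","top"):
    u,v,w,hh=dict(top=(215,125,130,130),side=(205,90,130,130))[c]
    im=read_camera(c); np.save(f"{c}3.npy",im); outs.append(cv2.resize(np.clip(im[v:v+hh,u:u+w,::-1]*1.8,0,255).astype(np.uint8),None,fx=3,fy=3,interpolation=cv2.INTER_CUBIC))
cv2.imwrite("pics/g6.png",np.hstack(outs))
E
```

```text
t 9.6 pos [ 0.5925 -0.0146  0.2126] z [-0.003 -0.002 -1.   ] y [ 0.995  0.104 -0.003]
d cm [0.15 0.16 0.74] rot deg [ 0.11 -0.16 -0.  ] F [-1.   0.2 -3.1] q [ 0.49  0.47 -0.76  1.74  0.36  1.09 -0.28]
0.5229487317014458
```

View pics/g6.png

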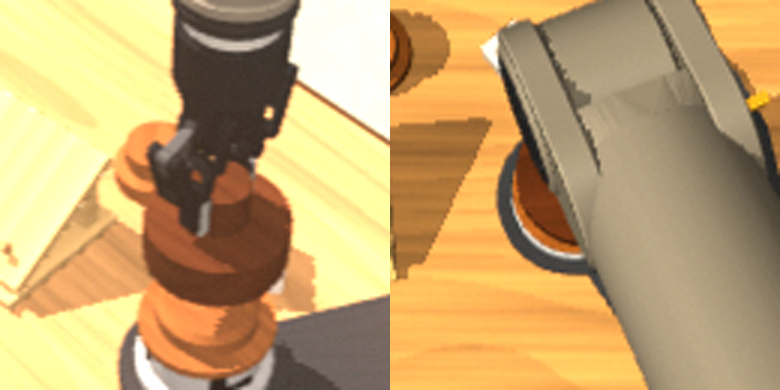

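```bash
cat > lf.py <<'E'
from lev2 import *
def lidfit(im,z,seed,c="side",show=None,n=up,x0=(.592,-.014),free=False):
    Rr=ratio(im); V=im.max(2)
    m=((Rr<.66)&(Rr>.35)).astype(np.uint8)
    # lid vs cherry: red value; restrict weight to cap sides
    return m
E
python3 - <<'E'
from lf import *
im=np.load("side3.npy")
v=np.clip((ratio(im)-.3)*500,0,255).astype(np.uint8)[90:220,205:335]
hs=cv2.cvtColor(im,cv2.COLOR_RGB2HSV)[90:220,205:335]
q=[cv2.resize(k,None,fx=3,fy=3,interpolation=cv2.INTER_NEAREST) for k in(v,np.clip(hs[...,2].astype(int)*2,0,255).astype(np.uint8))]
cv2.imwrite("pics/r3.png",np.hstack(q))
E
```

```text
(no output)
```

View pics/r3.png

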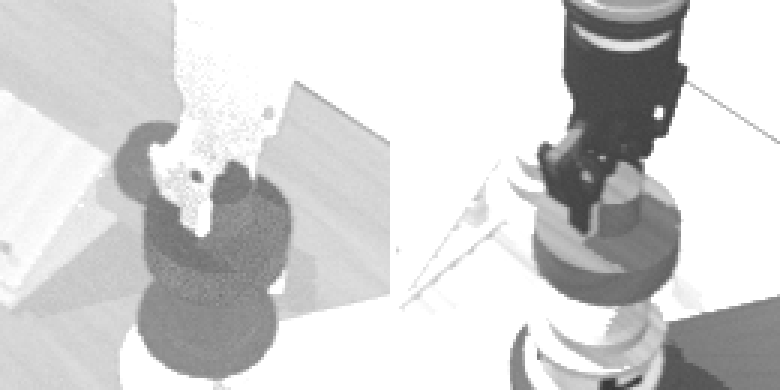

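```bash
cat > cmp3.py <<'E'
from lev2 import *
import sys
from st import st
def show(im,rimc,nn,name,box=(205,90,130,130),Z=5):
    u,v,w,hh=box
    a=cv2.resize(np.clip(im[v:v+hh,u:u+w,::-1]*1.8,0,255).astype(np.uint8),None,fx=Z,fy=Z,interpolation=cv2.INTER_CUBIC)
    for P in lidparts(np.array(rimc),np.array(nn)):
        for Q in(P[:40],P[40:]): cv2.polylines(a,[((proj("side",Q)+.5-[u,v])*Z).astype(np.int32)],True,(0,255,0),1)
    cv2.polylines(a,[((proj("side",circ(np.array([*cc,.085]),up,.0585))+.5-[u,v])*Z).astype(np.int32)],True,(255,255,0),1)
    cv2.imwrite(name,a[:600])
E
python3 - <<'E'
from cmp3 import *
s,R,M=st(); nn=-M[:,2]
show(np.load("side3.npy"),s["eef_pos"]-nn*.042,nn,"pics/c3.png",box=(235,120,80,100),Z=6)
E
```

```text
(no output)
```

View pics/c3.png

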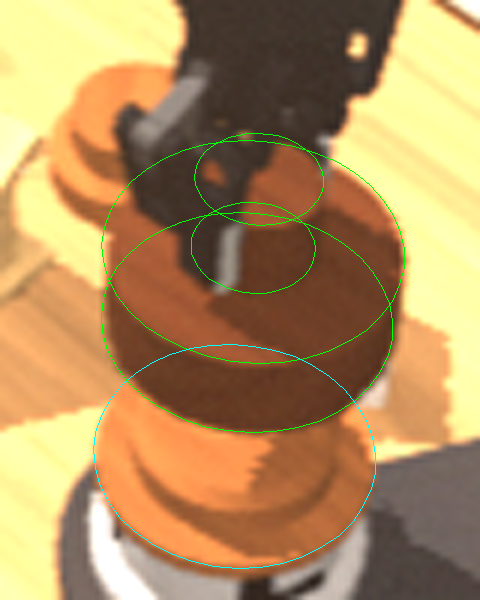

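Emit:
send_rows(motion="0.2 0.2 -0.5 0.1 -0.2 0 1;0 0 -1 0 0 0 1;0 0 -1 0 0 0 1;0 0 -1 0 0 0 1;0 0 -0.5 0 0 0 1;0 0 0 0 0 0 1")

```text
t: 10.2
eef_pos: [0.5953, -0.0106, 0.1714]
tool_rot: [0.002, 0.668, 0.744, 0.002]
contact_force: [0.1, -0.5, -2.4]
gripper_width: 0.526
```

```bash
python3 - <<'E'
from rp import *
up_([.594,-.013,.15])
E
```

```text
t 10.2 pos [ 0.5953 -0.0106  0.1714] z [ 0.005 -0.    -1.   ] y [0.994 0.106 0.005]
d cm [-0.13 -0.24 -2.14] rot deg [0.01 0.28 0.  ] F [ 0.1 -0.5 -2.4] q [ 0.47  0.51 -0.74  1.78  0.4   1.01 -0.32]
```

Emit:
send_rows(motion="-0.1 -0.1 -0.5 0 0.1 0 1;0 -0.1 -0.5 0 0.1 0 1;0 0 -0.4 0 0 0 1;0 0 -0.3 0 0 0 1;0 0 0 0 0 0 1")

```text
t: 10.62
eef_pos: [0.5941, -0.0131, 0.1522]
tool_rot: [0.0, 0.669, 0.744, 0.0]
contact_force: [-0.5, 0.6, -3.0]
gripper_width: 0.524
```

```bash
python3 - <<'E'
from rp import *
up_([.594,-.013,.14])
E
```

```text
t 10.62 pos [ 0.5941 -0.0131  0.1522] z [ 0.001 -0.    -1.   ] y [0.994 0.106 0.   ]
d cm [-0.01  0.01 -1.22] rot deg [0.01 0.03 0.  ] F [-0.5  0.6 -3. ] q [ 0.46  0.53 -0.73  1.79  0.42  0.98 -0.33]
```

Accurately placed above the plug, rim at about 0.110. Lowering in small steps.

Emit:
send_rows(motion="0 0 -0.3 0 0 0 1;0 0 -0.3 0 0 0 1;0 0 -0.2 0 0 0 1;0 0 -0.2 0 0 0 1;0 0 0 0 0 0 1")

```text
t: 11.03
eef_pos: [0.5946, -0.0131, 0.1418]
tool_rot: [0.001, 0.669, 0.744, 0.001]
contact_force: [0.0, 0.3, -2.2]
gripper_width: 0.527
```

```bash
python3 - <<'E'
from rp import *
up_([.594,-.013,.128])
E
```

```text
t 11.03 pos [ 0.5946 -0.0131  0.1418] z [ 0.002 -0.    -1.   ] y [0.994 0.106 0.002]
d cm [-0.06  0.01 -1.38] rot deg [0.   0.09 0.  ] F [ 0.   0.3 -2.2] q [ 0.45  0.55 -0.72  1.8   0.43  0.96 -0.34]
```

Emit:
send_rows(motion="-0.05 0 -0.2 0 0 0 1;0 0 -0.2 0 0 0 1;0 0 -0.2 0 0 0 1;0 0 -0.2 0 0 0 1;0 0 0 0 0 0 1")

```text
t: 11.45
eef_pos: [0.5943, -0.013, 0.1332]
tool_rot: [0.001, 0.669, 0.744, 0.001]
contact_force: [-0.2, 0.4, -3.5]
gripper_width: 0.525
```

```bash
python3 - <<'E'
from rp import *
up_([.594,-.013,.128])
E
```

```text
t 11.45 pos [ 0.5943 -0.013   0.1332] z [ 0.002 -0.    -1.   ] y [0.994 0.106 0.002]
d cm [-0.03  0.   -0.52] rot deg [0.01 0.14 0.  ] F [-0.2  0.4 -3.5] q [ 0.45  0.55 -0.71  1.81  0.44  0.94 -0.35]
```

Emit:
send_rows(motion="0 0 -0.15 0 0.1 0 1;0 0 -0.15 0 0 0 1;0 0 0 0 0 0 1")

```text
t: 11.7
eef_pos: [0.5944, -0.013, 0.1299]
tool_rot: [0.0, 0.669, 0.744, 0.0]
contact_force: [-0.1, 0.2, -1.7]
gripper_width: 0.525
```

Emit:
send_rows(motion="0 0 -0.15 0 0 0 1;0 0 0 0 0 0 1")

```text
t: 11.87
eef_pos: [0.5944, -0.013, 0.1283]
tool_rot: [0.0, 0.669, 0.744, 0.0]
contact_force: [-0.5, 0.2, -2.8]
gripper_width: 0.526
```

Emit:
send_rows(motion="0 0 -0.15 0 0 0 1;0 0 0 0 0 0 1")

```text
t: 12.03
eef_pos: [0.5948, -0.013, 0.128]
tool_rot: [0.001, 0.669, 0.744, 0.0]
contact_force: [-1.1, -0.6, -2.5]
gripper_width: 0.52
```

Emit:
send_rows(motion="0 0 -0.15 0 0 0 1;0 0 0 0 0 0 1")

```text
t: 12.2
eef_pos: [0.5948, -0.0128, 0.128]
tool_rot: [0.001, 0.669, 0.743, -0.0]
contact_force: [-0.7, 0.7, -3.2]
gripper_width: 0.528
```

Emit:
send_rows(motion="0 0 -0.15 0 0 0 1;0 0 0 0 0 0 1")

```text
t: 12.37
eef_pos: [0.5949, -0.0128, 0.1279]
tool_rot: [0.002, 0.669, 0.743, -0.0]
contact_force: [-1.1, 0.1, -4.2]
gripper_width: 0.524
```

```bash
python3 - <<'E'
from cmp3 import *
from rp import up_
up_([.594,-.013,.127])
s,R,M=st(); nn=-M[:,2]; im=read_camera("side"); np.save("side4.npy",im)
show(im,[s["eef_pos"][0],s["eef_pos"][1],.085],up,"pics/c4.png",box=(235,120,80,100),Z=6)
E
```

```text
t 12.37 pos [ 0.5949 -0.0128  0.1279] z [ 0.002 -0.003 -1.   ] y [0.994 0.105 0.002]
d cm [-0.09 -0.02 -0.09] rot deg [0.16 0.1  0.  ] F [-1.1  0.1 -4.2] q [ 0.44  0.56 -0.71  1.81  0.45  0.94 -0.36]
```

View pics/c4.png

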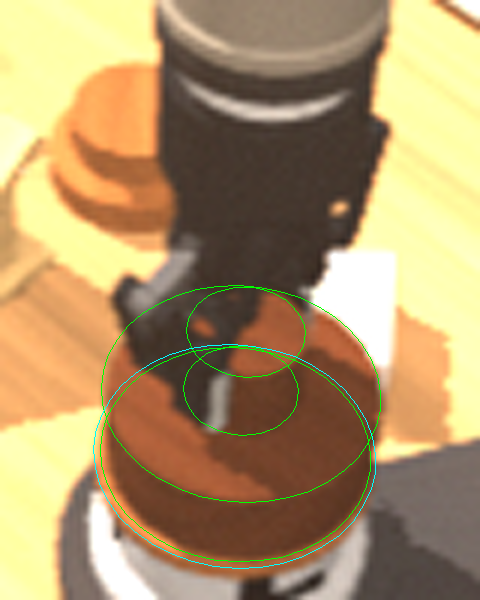

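Emit:
send_rows(motion="0 0 -0.4 0 0 0 1")

```text
t: 12.5
eef_pos: [0.595, -0.013, 0.1274]
tool_rot: [0.002, 0.669, 0.743, -0.001]
contact_force: [-25.6, -5.4, 66.8]
gripper_width: 0.522
```

Emit:
send_rows(motion="0 0 -0.5 0 0 0 1")

```text
t: 12.58
eef_pos: [0.5951, -0.013, 0.1274]
tool_rot: [0.004, 0.669, 0.743, -0.003]
contact_force: [-25.3, -5.0, 57.8]
gripper_width: 0.527
```

```bash
python3 - <<'E'
from rp import *
up_([.594,-.013,.127]); s=get_obs(); print(s["torque"],s["gripper_width"],s["joint_torque"])
E
```

```text
t 12.58 pos [ 0.5951 -0.013   0.1274] z [ 0.002 -0.009 -1.   ] y [0.995 0.105 0.001]
d cm [-0.11 -0.   -0.04] rot deg [0.51 0.09 0.  ] F [-25.3  -5.   57.8] q [ 0.44  0.56 -0.71  1.81  0.45  0.94 -0.36]
[-0.87260839  5.22287072  0.10939184] 0.5272618288463996 [ -2.8639707  -25.54974139  -4.30277199 -18.30456555   1.6575693
  -7.64492869  -0.09931899]
```

Emit:
send_rows(motion="0 0 0.1 0 0 0 1;0 0 0 0 0 0 1")

```text
t: 12.75
eef_pos: [0.5948, -0.0125, 0.1307]
tool_rot: [0.004, 0.669, 0.743, -0.003]
contact_force: [-0.1, 0.4, -2.9]
gripper_width: 0.53
```

Emit:
send_rows(motion="0 0 0 0 0 0 0.35;0 0 0 0 0 0 0.1;0 0 0 0 0 0 0;0 0 0 0 0 0 0;0 0 0 0 0 0 0")

```text
t: 13.17
eef_pos: [0.5965, -0.0126, 0.1294]
tool_rot: [0.005, 0.669, 0.743, -0.001]
contact_force: [0.0, 0.5, -0.5]
gripper_width: 1.0
```

```bash
python3 - <<'E'
from cmp3 import *
from rp import up_
up_([.594,-.013,.127])
im=read_camera("side")
show(im,[*cc,.085],up,"pics/c5.png",box=(235,120,80,100),Z=6)
E
```

```text
t 13.17 pos [ 0.5965 -0.0126  0.1294] z [ 0.005 -0.009 -1.   ] y [0.994 0.105 0.004]
d cm [-0.25 -0.04 -0.24] rot deg [0.5 0.3 0. ] F [ 0.   0.5 -0.5] q [ 0.44  0.56 -0.71  1.81  0.45  0.94 -0.36]
```

View pics/c5.png

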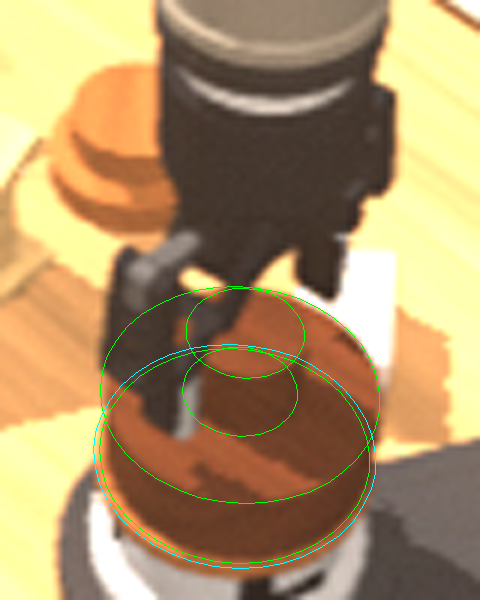

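Emit:
send_rows(motion="0 0 0.6 0 0 0 0;0 0 1.2 0 0 0 0;0 0 2 0 0 0 0;0 0 2.5 0 0 0 0;0 0 2.5 0.5 0.3 0 0;-0.3 -0.3 1.5 0 0 -3 0;-0.9 -1.2 0.5 0 0 -5 0;-1 -1.3 0 0 0 -5 0;-1 -1.3 0 0 0 -5 0;-1 -1.3 0 0 0 -5 0;-1 -1.3 0 0 0 -5 0;-1 -1.3 0 0 0 -5 0;-1 -1.3 0 0 0 -5 0;-0.8 -1.3 0 0 0 -4 0;-0.5 -1 -0.5 0 0 -1 0;0 0 0 0 0 0 0")

```text
t: 14.55
eef_pos: [0.5096, -0.1285, 0.2542]
tool_rot: [0.005, 0.901, 0.434, 0.008]
contact_force: [-0.9, -0.0, 0.2]
gripper_width: 1.002
```

```bash
cat > kn.py <<'E'
from rp import *
ch_=np.array([.5942,-.0129])
def kp(a,z=.07): 
    a=float(a); return np.array([ch_[0]+.145*np.cos(a),ch_[1]+.145*np.sin(a),z]),[np.cos(a+np.pi/2),np.sin(a+np.pi/2),0]
E
python3 - <<'E'
from kn import *
p,y=kp(-2.21,.17); rep(p,[0,0,-1],y)
for c in("side","top"): cv2.imwrite(f"pics/k_{c}.png",read_camera(c)[90:310,150:400,::-1])
a=np.hstack([cv2.imread(f"pics/k_{c}.png") for c in("side","top")]); cv2.imwrite("pics/k0.png",cv2.resize(a,None,fx=1.6,fy=1.6))
E
```

```text
t 14.55 pos [ 0.5096 -0.1285  0.2542] z [ 0.018 -0.002 -1.   ] y [ 0.781 -0.624  0.016]
d cm [-0.19 -0.08 -8.42] rot deg [0.12 1.05 1.97] F [-0.9 -0.   0.2] q [ 0.65  0.26 -0.62  1.86  0.17  1.06 -0.7 ]
```

View pics/k0.png

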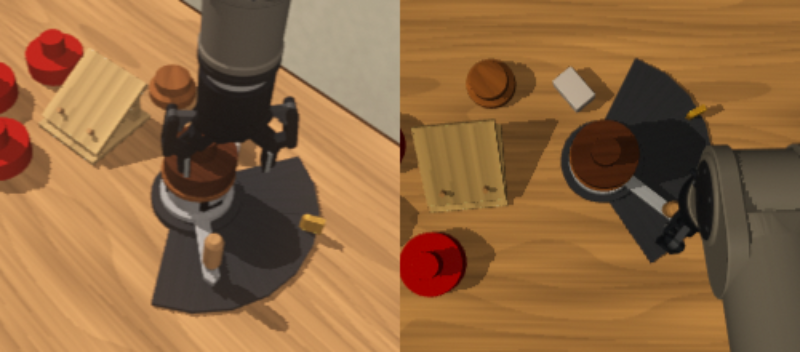

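Emit:
send_rows(motion="0 0 -1 0.1 0.3 0.6 0;-0.1 0 -2 0 0.3 0.7 0;-0.1 0 -2 0 0.3 0.6 0;0 0 -2 0 0.1 0 0;0 0 -1.4 0 0 0 0;0 0 0 0 0 0 0")

```text
t: 15.15
eef_pos: [0.5134, -0.1185, 0.1669]
tool_rot: [-0.001, 0.888, 0.46, 0.004]
contact_force: [-1.0, -0.0, -0.1]
gripper_width: 1.0
```

```bash
python3 - <<'E'
from kn import *
from lev2 import *
p,y=kp(-2.21,.17); rep(p,[0,0,-1],y)
im=read_camera("top")
m=comp(ratio(im)<.6,(277,180)).astype(float); print(m.sum())
c=.0008
def P(x): return [cyl(np.array([x[0],x[1],.085]),up,.056-c,0,.04),cyl(np.array([x[0],x[1],.085]),up,.023,.04,.076)]
r=fit(lambda x:err(P(x),{"top":m}),[.594,-.013],[.004,.004]); print("lid on top cam",r.x,r.fun,"chuck top-cam est with shift:")
r=fit(lambda x:err(chp2(x),{"top":tgc["top"]}),[.594,-.013],[.004,.004]); print(r.x,r.fun)
for c in("side","top"): cv2.imwrite(f"pics/k_{c}.png",read_camera(c)[90:310,150:400,::-1])
a=np.hstack([cv2.imread(f"pics/k_{c}.png") for c in("side","top")]); cv2.imwrite("pics/k1.png",cv2.resize(a,None,fx=1.6,fy=1.6))
E
```

```text
t 15.15 pos [ 0.5134 -0.1185  0.1669] z [ 0.006  0.006 -1.   ] y [ 0.817 -0.577  0.002]
d cm [-0.57 -1.07  0.31] rot deg [-0.34  0.37 -1.39] F [-1.  -0.  -0.1] q [ 0.61  0.37 -0.6   1.94  0.26  0.9  -0.74]
1516.0
lid on top cam [ 0.59303221 -0.01266137] 67.05490196078432 chuck top-cam est with shift:
[ 0.59441397 -0.01262129] 30.890196078431373
```

View pics/k1.png

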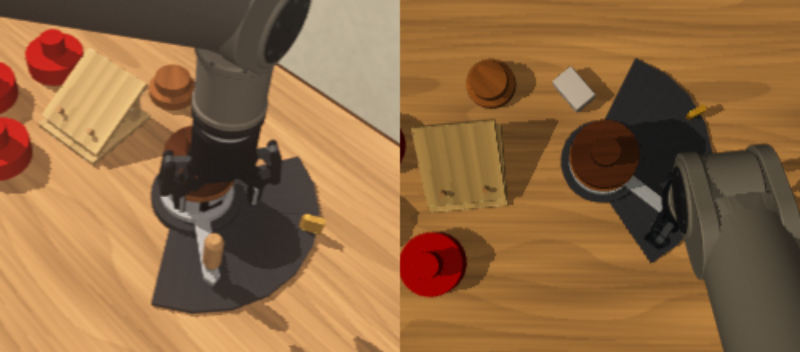

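Emit:
send_rows(motion="-0.3 -0.5 0 -0.1 0.2 -0.7 0;-0.3 -0.5 0 -0.1 0.2 -0.7 0;0 0 0 0 0 0 0;-0.1 -0.15 -1 0 0 0 0;-0.1 -0.15 -1 0 0 0 0;0 0 0 0 0 0 0")

```text
t: 15.8
eef_pos: [0.5097, -0.1342, 0.1532]
tool_rot: [0.004, 0.894, 0.447, 0.005]
contact_force: [-0.1, -0.7, -0.2]
gripper_width: 1.0
```

```bash
python3 - <<'E'
from kn import *
p,y=kp(-2.21,.07); rep(p,[0,0,-1],y)
E
```

```text
t 15.8 pos [ 0.5097 -0.1342  0.1532] z [ 0.012 -0.002 -1.   ] y [ 0.8   -0.6    0.011]
d cm [-0.2   0.5  -8.32] rot deg [0.14 0.71 0.25] F [-0.1 -0.7 -0.2] q [ 0.62  0.38 -0.58  1.96  0.28  0.86 -0.76]
```

Emit:
send_rows(motion="-0.1 0.3 -0.3 0 0.3 0 0;-0.1 0.1 -0.8 0 0.2 0 0;0 0 -0.8 0 0 0 0;0 0 -0.7 0 0 0 0;0 0 0 0 0 0 0")

```text
t: 16.22
eef_pos: [0.5067, -0.1294, 0.1234]
tool_rot: [0.001, 0.894, 0.447, -0.0]
contact_force: [-0.3, 0.5, 0.0]
gripper_width: 0.998
```

```bash
python3 - <<'E'
from kn import *
p,y=kp(-2.21,.07); rep(p,[0,0,-1],y)
for c in("side","top"): cv2.imwrite(f"pics/k_{c}.png",cv2.resize(read_camera(c)[180:280,230:350,::-1],None,fx=3.3,fy=3.3,interpolation=cv2.INTER_CUBIC))
a=np.hstack([cv2.imread(f"pics/k_{c}.png") for c in("side","top")]); cv2.imwrite("pics/k2.png",np.clip(a*1.7,0,255).astype(np.uint8))
E
```

```text
t 16.22 pos [ 0.5067 -0.1294  0.1234] z [ 0.001 -0.002 -1.   ] y [ 0.8   -0.6    0.002]
d cm [ 0.1   0.02 -5.34] rot deg [0.09 0.05 0.22] F [-0.3  0.5  0. ] q [ 0.59  0.42 -0.57  1.99  0.31  0.82 -0.79]
```

View pics/k2.png

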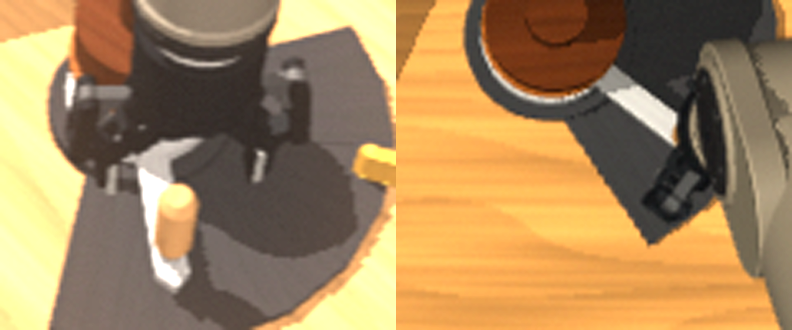

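Emit:
send_rows(motion="0 0 -0.7 0 0 0 0;0 0 -0.9 0 0 0 0;0 0 -0.9 0 0 0 0;0 0 -0.5 0 0 0 0;0 0 0 0 0 0 0")

```text
t: 16.73
eef_pos: [0.5082, -0.1297, 0.0923]
tool_rot: [0.002, 0.894, 0.447, 0.001]
contact_force: [1.2, -0.0, 1.4]
gripper_width: 1.004
```

```bash
python3 - <<'E'
from kn import *
p,y=kp(-2.21,.07); rep(p,[0,0,-1],y)
E
```

```text
t 16.73 pos [ 0.5082 -0.1297  0.0923] z [ 0.004 -0.002 -1.   ] y [ 0.8   -0.6    0.005]
d cm [-0.05  0.04 -2.23] rot deg [0.14 0.25 0.24] F [ 1.2 -0.   1.4] q [ 0.57  0.47 -0.54  2.01  0.35  0.75 -0.83]
```

Emit:
send_rows(motion="0 0 -0.7 0 0.2 0 0;-0.05 0 -0.7 0 0 0 0;0 0 -0.5 0 0 0 0;0 0 0 0 0 0 0.3;0 0 0 0 0 0 0.6;0 0 0 0 0 0 0.8;0 0 0 0 0 0 1;0 0 0 0 0 0 1;0 0 0 0 0 0 1;0 0 0 0 0 0 1", newtons=25)

```text
t: 17.57
eef_pos: [0.5076, -0.1296, 0.071]
tool_rot: [0.001, 0.894, 0.447, -0.0]
contact_force: [1.5, -0.3, -3.3]
gripper_width: 0.32
```

```bash
python3 - <<'E'
from kn import *
p,y=kp(-2.21,.07); rep(p,[0,0,-1],y)
for c in("side","top"): cv2.imwrite(f"pics/k_{c}.png",cv2.resize(read_camera(c)[180:280,230:350,::-1],None,fx=3.3,fy=3.3,interpolation=cv2.INTER_CUBIC))
a=np.hstack([cv2.imread(f"pics/k_{c}.png") for c in("side","top")]); cv2.imwrite("pics/k3.png",np.clip(a*1.7,0,255).astype(np.uint8))
E
```

```text
t 17.57 pos [ 0.5076 -0.1296  0.071 ] z [ 0.    -0.002 -1.   ] y [ 0.8   -0.6    0.002]
d cm [ 0.01  0.03 -0.1 ] rot deg [0.13 0.01 0.22] F [ 1.5 -0.3 -3.3] q [ 0.55  0.5  -0.52  2.02  0.38  0.72 -0.85]
```

View pics/k3.png

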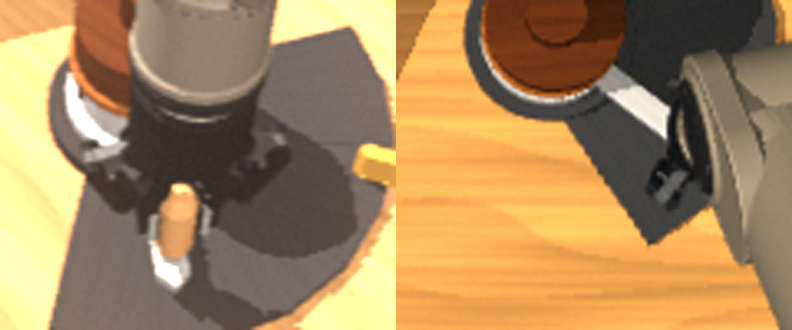

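```bash
cat > arc.py <<'E'
from kn import *
import sys
def arc(a1,N,z=.071):
    s,R,M=st(); e=s["eef_pos"]; v=e[:2]-ch_; a0=np.arctan2(v[1],v[0]); print("angle now",round(a0,4),"radius",round(np.hypot(*v),4),"F",np.round(s["contact_force"],1),"w",round(s["gripper_width"],3),"t",s["t"])
    p,y=kp(a0,z); rep(p,[0,0,-1],y)
    prev=e
    for a in np.linspace(a0,a1,N+1)[1:]:
        p,_=kp(a,z); print(np.round((p-prev)*100,2),"rz",round(np.degrees((a1-a0)/N),2)); prev=p
E
python3 -c "
from arc import *
arc(-1.81,5)"
```

```text
angle now -2.2091 radius 0.1453 F [ 0.1 -0.3 -2.2] w 0.317 t 17.6667
t 17.67 pos [ 0.5076 -0.1296  0.071 ] z [ 0.    -0.002 -1.   ] y [ 0.8   -0.6    0.001]
d cm [0.02 0.02 0.  ] rot deg [0.13 0.01 0.28] F [ 0.1 -0.3 -2.2] q [ 0.55  0.5  -0.52  2.02  0.38  0.72 -0.85]
[ 0.97 -0.63  0.  ] rz 4.57
[ 1.   -0.57  0.  ] rz 4.57
[ 1.05 -0.49  0.  ] rz 4.57
[ 1.08 -0.41  0.  ] rz 4.57
[ 1.11 -0.32  0.  ] rz 4.57
```

Emit:
send_rows(motion="0.5 -0.33 0 0 0 2.3 1;0.97 -0.6 0 0 0 4.6 1;1 -0.55 0 0 0 4.6 1;0 0 0 0 0 0 1")

```text
t: 18.0
eef_pos: [0.5321, -0.1443, 0.071]
tool_rot: [0.001, 0.843, 0.537, -0.001]
contact_force: [3.1, -0.6, -1.8]
gripper_width: 0.32
```

```bash
python3 -c "
from arc import *
arc(-1.6,5)"
```

```text
angle now -2.0121 radius 0.1453 F [ 3.1 -0.6 -1.8] w 0.32 t 18.0
t 18.0 pos [ 0.5321 -0.1443  0.071 ] z [-0.001 -0.002 -1.   ] y [ 0.906 -0.423  0.   ]
d cm [ 0.01  0.03 -0.  ] rot deg [ 0.11 -0.04 -0.28] F [ 3.1 -0.6 -1.8] q [ 0.59  0.55 -0.56  1.95  0.42  0.76 -0.65]
[ 1.11 -0.44 -0.  ] rz 4.72
[ 1.13 -0.37  0.  ] rz 4.72
[ 1.16 -0.28  0.  ] rz 4.72
[ 1.18 -0.18  0.  ] rz 4.72
[ 1.19 -0.08  0.  ] rz 4.72
```

Works well. Continue.

Emit:
send_rows(motion="1.1 -0.44 0 0 0 4.7 1;1.13 -0.37 0 0 0 4.7 1;1.16 -0.28 0 0 0 4.7 1;1.18 -0.18 0 0 0 4.7 1;1.19 -0.08 0 0 0 4.7 1;0 0 0 0 0 0 1")

```text
t: 18.5
eef_pos: [0.5897, -0.158, 0.071]
tool_rot: [0.0, 0.715, 0.699, -0.001]
contact_force: [3.0, -0.4, -1.1]
gripper_width: 0.316
```

```bash
python3 -c "
from arc import *
arc(-1.25,5)"
```

```text
angle now -1.6018 radius 0.1452 F [ 3.  -0.4 -1.1] w 0.316 t 18.5
t 18.5 pos [ 0.5897 -0.158   0.071 ] z [-0.002 -0.002 -1.   ] y [ 1.    -0.024 -0.002]
d cm [ 0.    0.02 -0.  ] rot deg [ 0.1  -0.09 -0.41] F [ 3.  -0.4 -1.1] q [ 0.63  0.65 -0.64  1.8   0.5   0.86 -0.28]
[ 1.02  0.02 -0.  ] rz 4.03
[1.02 0.08 0.  ] rz 4.03
[1.01 0.15 0.  ] rz 4.03
[1.   0.22 0.  ] rz 4.03
[0.98 0.29 0.  ] rz 4.03
```

Emit:
send_rows(motion="1.02 0.02 0 0 0 4 1;1.02 0.08 0 0 0 4 1;1 0.15 0 0 0 4 1;1 0.22 0 0 0 4 1;0 0 0 0 0 0 1")

```text
t: 18.92
eef_pos: [0.6283, -0.1539, 0.0711]
tool_rot: [-0.0, 0.614, 0.789, -0.003]
contact_force: [3.0, -0.9, -1.6]
gripper_width: 0.319
```

```bash
python3 - <<'E'
from arc import *
arc(-1.09,4)
for c in("side","top"): cv2.imwrite(f"pics/k_{c}.png",cv2.resize(read_camera(c)[140:260,250:370,::-1],None,fx=3.3,fy=3.3,interpolation=cv2.INTER_CUBIC))
a=np.hstack([cv2.imread(f"pics/k_{c}.png") for c in("side","top")]); cv2.imwrite("pics/k4.png",np.clip(a*1.7,0,255).astype(np.uint8))
E
```

```text
angle now -1.3331 radius 0.145 F [ 3.  -0.9 -1.6] w 0.319 t 18.9167
t 18.92 pos [ 0.6283 -0.1539  0.0711] z [-0.003 -0.004 -1.   ] y [ 0.969  0.246 -0.004]
d cm [-0.    0.   -0.01] rot deg [ 0.23 -0.19 -0.59] F [ 3.  -0.9 -1.6] q [ 0.63  0.72 -0.69  1.71  0.56  0.93 -0.05]
[ 0.85  0.24 -0.01] rz 3.48
[0.83 0.28 0.  ] rz 3.48
[0.82 0.33 0.  ] rz 3.48
[0.79 0.38 0.  ] rz 3.48
```

View pics/k4.png

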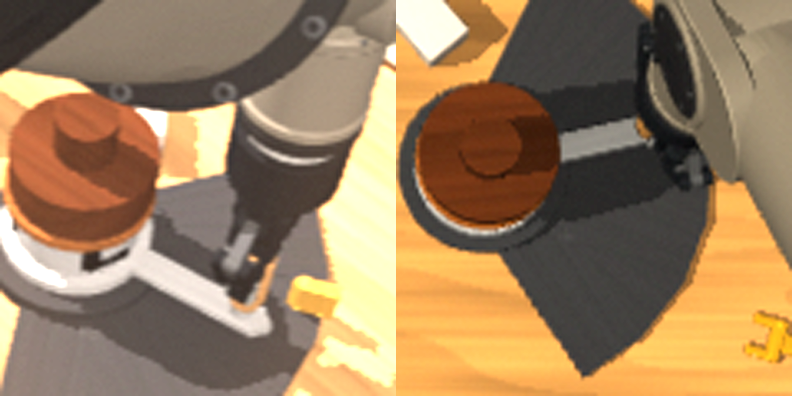

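Emit:
send_rows(motion="0.85 0.24 0 0 0 3.4 1;0.83 0.28 0 0 0 3.4 1;0.82 0.33 0 0 0 3.3 1;0.5 0.25 0 0 0 2.2 1;0 0 0 0 0 0 1")

```text
t: 19.43
eef_pos: [0.6535, -0.1453, 0.0712]
tool_rot: [-0.0, 0.533, 0.846, -0.005]
contact_force: [4.6, 0.0, -3.9]
gripper_width: 0.323
```

```bash
python3 - <<'E'
from arc import *
arc(-1.073,1)
for c in("side","top"): cv2.imwrite(f"pics/k_{c}.png",cv2.resize(read_camera(c)[140:260,250:370,::-1],None,fx=3.3,fy=3.3,interpolation=cv2.INTER_CUBIC))
a=np.hstack([cv2.imread(f"pics/k_{c}.png") for c in("side","top")]); cv2.imwrite("pics/k5.png",np.clip(a*1.7,0,255).astype(np.uint8))
E
```

```text
angle now -1.1495 radius 0.1451 F [ 4.6  0.  -3.9] w 0.323 t 19.4333
t 19.43 pos [ 0.6535 -0.1453  0.0712] z [-0.006 -0.008 -1.   ] y [ 0.902  0.432 -0.009]
d cm [-0.    0.01 -0.02] rot deg [ 0.47 -0.32 -1.45] F [ 4.6  0.  -3.9] q [ 0.61  0.76 -0.73  1.65  0.6   0.98  0.12]
[ 0.99  0.5  -0.02] rz 4.38
```

View pics/k5.png

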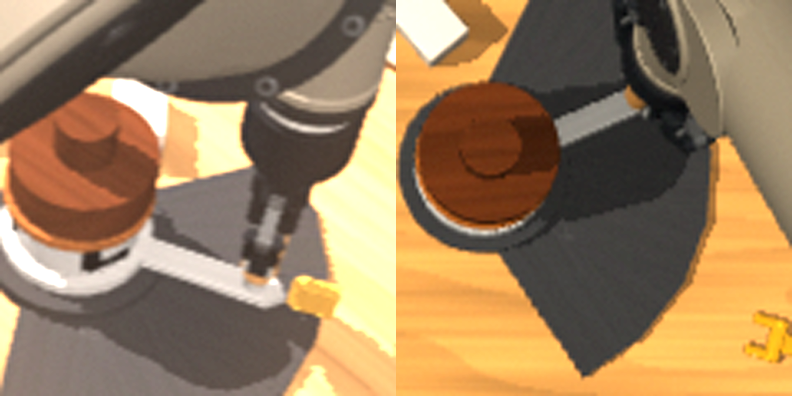

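Emit:
send_rows(motion="0.4 0.2 0 0.2 -0.1 1.5 1;0.35 0.18 0 0.2 -0.1 1 1;0 0 0 0 0 0 1")

```text
t: 19.78
eef_pos: [0.6588, -0.1426, 0.0712]
tool_rot: [-0.001, 0.516, 0.857, -0.002]
contact_force: [4.4, -0.2, -3.6]
gripper_width: 0.317
```

```bash
python3 - <<'E'
from arc import *
arc(-1.073,1)
im=read_camera("side");np.save("side6.npy",im)
cv2.imwrite("pics/k6.png",np.clip(cv2.resize(im[190:250,280:365,::-1],None,fx=8,fy=8,interpolation=cv2.INTER_CUBIC)*1.6,0,255).astype(np.uint8))
E
```

```text
angle now -1.1089 radius 0.1449 F [ 4.4 -0.2 -3.6] w 0.317 t 19.7833
t 19.78 pos [ 0.6588 -0.1426  0.0712] z [-0.005 -0.003 -1.   ] y [ 0.884  0.468 -0.005]
d cm [ 0.   -0.01 -0.02] rot deg [ 0.16 -0.26 -1.45] F [ 4.4 -0.2 -3.6] q [ 0.61  0.77 -0.74  1.63  0.6   0.98  0.15]
[ 0.46  0.23 -0.02] rz 2.06
```

View pics/k6.png

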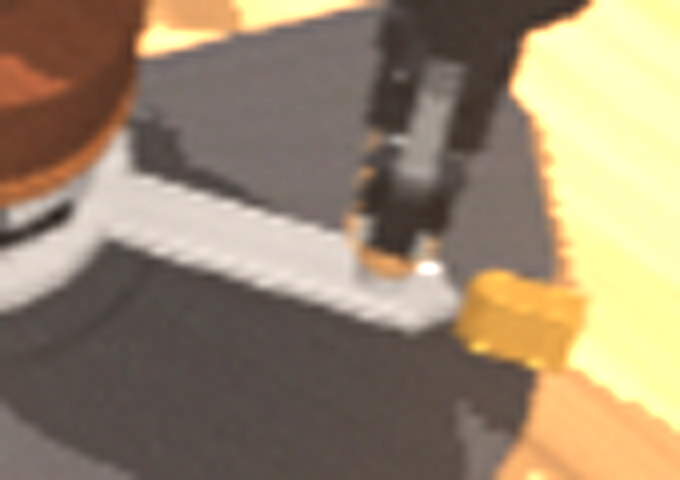

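```bash
cat > k7.py <<'E'
from lev2 import *
def k7(im,c,al,af,name,box=(280,190,85,60),Z=8):
    u,v,w,hh=box
    a=np.clip(cv2.resize(im[v:v+hh,u:u+w,::-1],None,fx=Z,fy=Z,interpolation=cv2.INTER_CUBIC)*1.6,0,255).astype(np.uint8)
    for Q,col in((arm(al),(0,255,0)),(fin(af)[0][5:],(255,0,255)),(fin(af)[0][:5],(255,0,0)),(knob(al)[0][40:],(0,255,0))):
        cv2.polylines(a,[((proj(c,Q)+.5-[u,v])*Z).astype(np.int32)],True,col,1)
    cv2.imwrite(name,a)
E
python3 - <<'E'
from k7 import *
im=np.load("side6.npy"); k7(im,"side",-1.109,-1.073,"pics/k7.png")
E
```

```text
(no output)
```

View pics/k7.png

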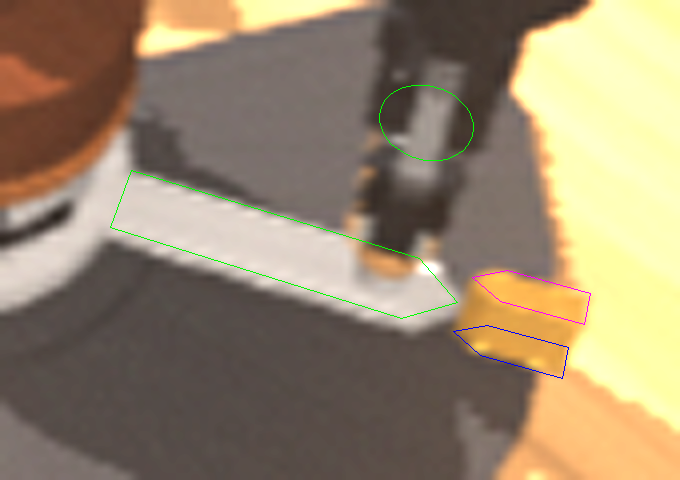

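Emit:
send_rows(motion="0.3 0.15 0 0 0 1.2 1;0.15 0.08 0 0 0 0.6 1;0 0 0 0 0 0 1")

```text
t: 20.08
eef_pos: [0.6626, -0.1407, 0.0711]
tool_rot: [-0.002, 0.502, 0.865, -0.003]
contact_force: [2.6, -0.3, -2.3]
gripper_width: 0.317
```

```bash
python3 -c "
from arc import *
arc(-1.073,1)"
```

```text
angle now -1.0791 radius 0.1449 F [ 2.6 -0.3 -2.3] w 0.317 t 20.0833
t 20.08 pos [ 0.6626 -0.1407  0.0711] z [-0.006 -0.004 -1.   ] y [ 0.868  0.496 -0.007]
d cm [ 0.   -0.01 -0.01] rot deg [ 0.21 -0.36 -1.59] F [ 2.6 -0.3 -2.3] q [ 0.61  0.78 -0.75  1.62  0.61  0.99  0.18]
[ 0.08  0.03 -0.01] rz 0.35
```

Emit:
send_rows(motion="0 0 0 0 0 0 0.5;0 0 0 0 0 0 0.3;0 0 0 0 0 0 0;0 0 0 0 0 0 0;0 0 0 0 0 0 0")

```text
t: 20.5
eef_pos: [0.661, -0.1392, 0.0713]
tool_rot: [-0.003, 0.5, 0.866, -0.004]
contact_force: [-0.1, -0.3, 0.3]
gripper_width: 0.993
```

Emit:
send_rows(motion="0 0 0.6 0 0 0 0;0 0 0.9 0 0 0 0;0 0 0.9 0 0 0 0;0 0 0.9 0 0 0 0;0 0 0.9 0 0 0 0;0 0 1 0 0 0 0;0 0 2 0 0 0 0;0 0 2 0 0 0 0;-0.5 -1 2 0 0 0 0;-1 -2 1 0 0 0 0;-1 -3 1 0 0 0 0;-1 -3 0 0 0 0 0;-1 -3 0 0 0 0 0;-1 -3 0 0 0 0 0;-1 -3 0 0 0 0 0;-1 -3 0 0 0 0 0;0 0 0 0 0 0 0")

```text
t: 21.92
eef_pos: [0.5835, -0.3523, 0.2292]
tool_rot: [0.003, 0.496, 0.868, -0.002]
contact_force: [-0.5, -1.0, -0.6]
gripper_width: 1.004
```

```bash
python3 - <<'E'
from k7 import *
print(get_obs()["eef_pos"],get_obs()["t"])
for c in("side","top"):
    im=read_camera(c); np.save(f"{c}8.npy",im)
    cv2.imwrite(f"pics/f_{c}.png",im[:,:,::-1])
    k7(im,c,-1.08,-1.073,f"pics/k8_{c}.png",box=(260,180,100,70) if c=="side" else (265,140,90,70),Z=7)
E
```

```text
[ 0.58354722 -0.35229417  0.22919472] 21.9167
```

View pics/k8_side.png

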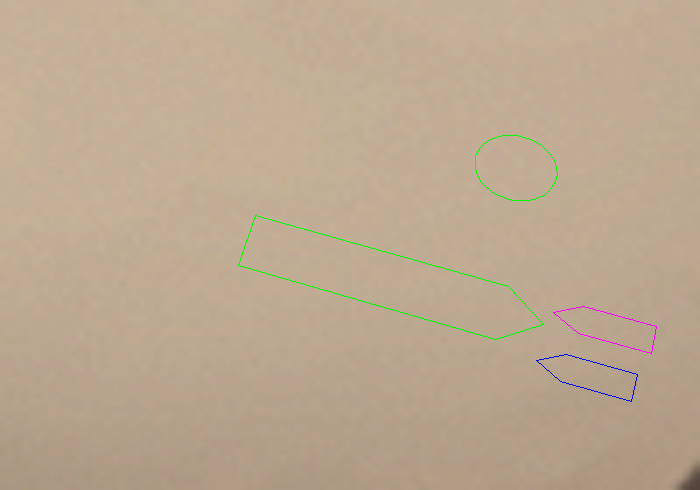

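View pics/k8_top.png

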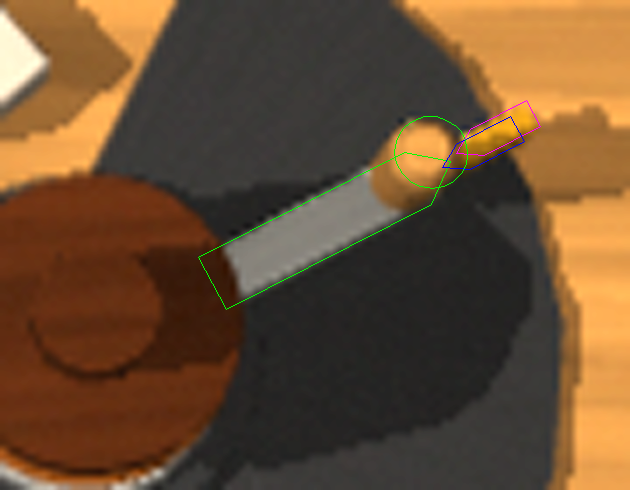

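View pics/f_side.png

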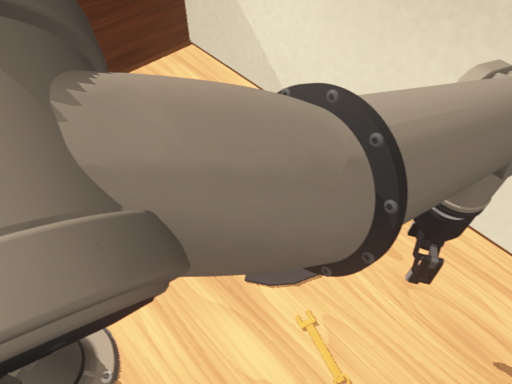

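Emit:
send_rows(motion="-1.5 -2 0 0 0 0 0;-2.5 -2 0.2 0 0 -3 0;-2.7 -2 0.2 0 0 -4 0;-2.7 -2 0 0 0 -4 0;-2.7 -2 0 0 0 -4 0;-2.7 -2 0 0 0 -4 0;-2.7 -2 0 0 0 -4 0;-2.7 -2 0 0 0 -4 0;-2.7 -2 0 0 0 -4 0;-2.7 -2 0 0 0 -4 0;-2.7 -1.8 0 0 0 -4 0;-2.7 -1.8 0 0 0 -4 0;-2.5 -1.8 0 0 0 -4 0;0 0 0 0 0 0 0")

```text
t: 23.18
eef_pos: [0.2563, -0.5789, 0.2448]
tool_rot: [0.01, 0.797, 0.604, 0.004]
contact_force: [-1.4, -1.1, -0.1]
gripper_width: 1.005
```

```bash
python3 - <<'E'
from k7 import *
print(get_obs()["eef_pos"],get_obs()["t"])
for c in("side","top"):
    im=read_camera(c); np.save(f"{c}9.npy",im)
    cv2.imwrite(f"pics/f9_{c}.png",im[:,:,::-1])
    k7(im,c,-1.08,-1.073,f"pics/k9_{c}.png",box=(260,180,100,70) if c=="side" else (265,140,90,70),Z=7)
E
```

```text
[ 0.25629692 -0.57894548  0.24481202] 23.1833
```

View pics/k9_side.png

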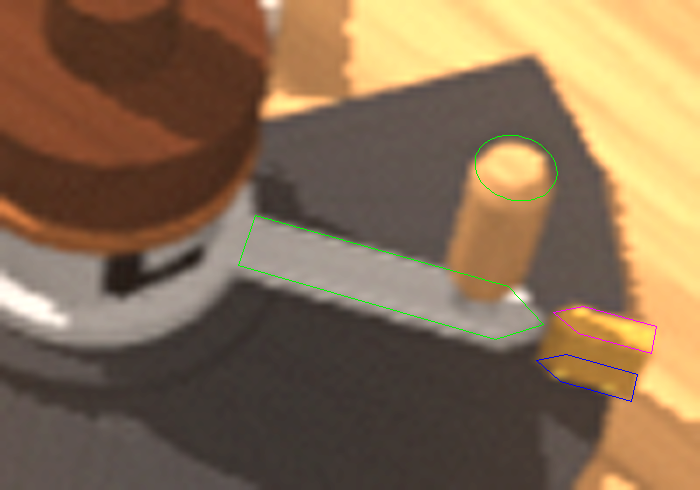

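View pics/f9_side.png

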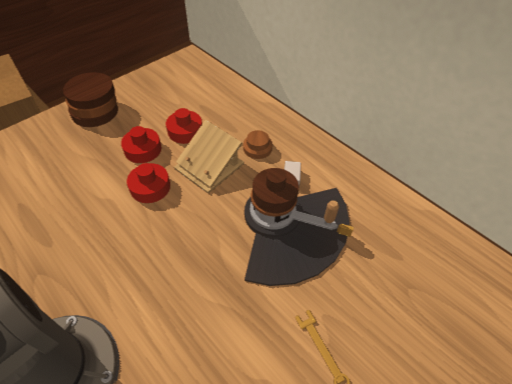

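```bash
cat > k10.py <<'E'
from k7 import *
def run(T8,T9):
    kx=dict(top=(326,161),side=(331,211)); fx=dict(top=(335,160),side=(346,231))
    K={}
    for c,im in(("top",T8),("side",T9)):
        sat=cv2.cvtColor(im,cv2.COLOR_RGB2HSV)[...,1].astype(int); Rr=ratio(im); f=im.astype(float); br=f[...,2]/(f[...,0]+1)
        k=((Rr<.8)&(sat>90)&(br>{"top":.27,"side":.36}[c])).astype(np.uint8)
        w=np.zeros_like(k); 
        if c=="side": w[195:228,318:345]=1
        else: w[150:175,314:333]=1
        k&=w; K[c]=k.astype(float)
        r=fit(lambda p:err(knob(p[0],p[1]),{c:K[c]}),[-1.075,.145],[.03,.004]); print(c,"knob",r.x,r.fun,K[c].sum(),mask(c,knob(-1.08)).sum())
        cv2.imwrite(f"pics/km_{c}.png",cv2.resize((k*255)[140:240,260:360],None,fx=5,fy=5))
        # arm lines: centre of steel across section, by brightness profile along perpendicular at several radii
        g=cv2.GaussianBlur(f.mean(2),(3,3),0.6)
        res=[]
        for rr in np.linspace(.085,.125,9):
            tt=np.linspace(-.03,.03,241); 
            a0=-1.075; d=np.array([np.cos(a0),np.sin(a0)]); nn=np.array([-d[1],d[0]])
            X=np.c_[cc+rr*d+tt[:,None]*nn,np.full(241,.031)]; p=proj(c,X).astype(np.float32)
            v=cv2.remap(g.astype(np.float32),p[:,0:1],p[:,1:2],cv2.INTER_CUBIC).ravel()
            dv=np.gradient(v); i=np.argmax(dv[20:120])+20; j=np.argmin(dv[120:220])+120
            res.append((rr,tt[i],tt[j],(tt[i]+tt[j])/2))
        res=np.array(res); 
        print(c,"arm mid offset mm",np.round(res[:,3]*1000,1),"width",np.round((res[:,2]-res[:,1])*1000,1)); 
        pf=np.polyfit(res[:,0],res[:,3],1); print("  slope",pf[0]," mean-angle",a0+np.median(res[:,3]/res[:,0]))
E
python3 - <<'E'
from k10 import *
run(np.load("top9.npy"),np.load("side9.npy"))
E
```

```text
top knob [-1.07672348  0.14330771] 31.258823529411764 130.0 145.13725490196077
top arm mid offset mm [ 1.  -0.1 -0.5  0.4  0.8  1.1 -0.2 -0.1  0.1] width [22.5 24.8 23.  23.3 23.  23.3 24.5 23.3 22.8]
  slope -0.007500000000000025  mean-angle -1.0739999999999998
side knob [-1.08926696  0.14506434] 77.26274509803922 286.0 289.5098039215686
side arm mid offset mm [-2.1 -2.7 -3.4 -2.6 -1.4 -1.7 -2.9 -3.5 -2.5] width [26.8 28.5 28.8 26.8 25.8 28.5 29.2 30.5 29. ]
  slope -0.0062499999999999865  mean-angle -1.0999999999999999
```

View pics/k9_top.png

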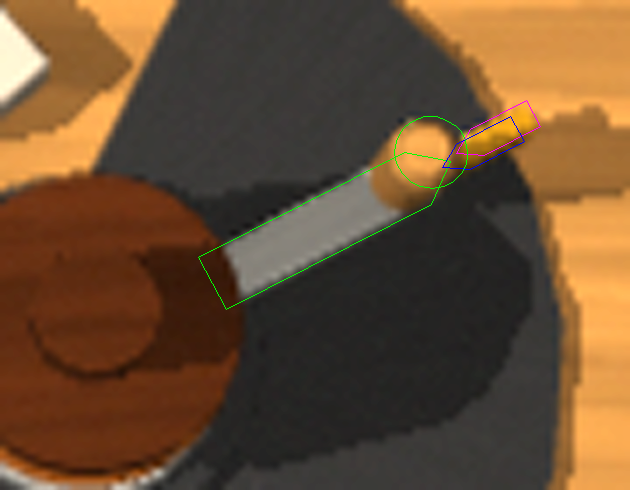

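```bash
python3 - <<'E'
from k10 import *
T={"top":np.load("top9.npy"),"side":np.load("side9.npy")}
fx=dict(top=(335,160),side=(346,231)); Fm={}
for c in T:
    f=T[c].astype(float); br=f[...,2]/(f[...,0]+1); u,v=fx[c]; m=(br<{"top":.27,"side":.42}[c])&(f[...,0]>70); w=np.zeros_like(m)
    w[v-12:v+13,(u-6 if c=="top" else u-9):u+13]=1; Fm[c]=(m&w).astype(float)
ini={c:np.array(cv2.imread(f"pics/{c}0.png")[:,:,::-1]) for c in T}
for c in T:
    f=ini[c].astype(float); br=f[...,2]/(f[...,0]+1); u,v=dict(top=(335,160),side=(344,231))[c]; m=(br<{"top":.27,"side":.42}[c])&(f[...,0]>70); w=np.zeros_like(m); w[v-12:v+13,u-13:u+13]=1; M=(m&w).astype(float)
    for z0 in(.0,.004,.008):
        def fin2(a,r,z0=z0):
            P=fin(a)[0].copy(); P[:5,2]=z0; P[:,:2]+=r*np.array([np.cos(a),np.sin(a)]); return [P]
        rr=min((fit(lambda p:err(fin2(p[0],p[1]),{c:M}),[a,0],[.03,.004]) for a in(-1.04,-1.08,-1.12)),key=lambda r:r.fun); print(c,z0,rr.x,rr.fun)
# lid tilt check
tg={}
m=comp(ratio(T["top"])<.6,(277,180)).astype(float); tg["top"]=m
V=T["side"]; s=comp((ratio(V)<.66)&(V.max(2)<118),(275,195)).astype(float); tg["side"]=s; print("areas",m.sum(),s.sum())
def L(x):
    n=np.array([x[3],x[4],1.]); n/=np.linalg.norm(n); c=np.array(x[:3]); return [cyl(c,n,.0552,0,.04),cyl(c,n,.0225,.04,.0755)]
r=fit(lambda x:err(L(x),tg),[.594,-.013,.085,0,0],[.004,.004,.004,.05,.05]); print("lid rim centre+tilt",np.round(r.x,4),r.fun, "home",err(L([*cc,.085,0,0]),tg))
cv2.imwrite("pics/sm.png",cv2.resize((s*255).astype(np.uint8)[150:230,230:320],None,fx=5,fy=5))
E
```

```text
top 0.0 [-1.07193764e+00 -6.07974863e-04] 12.768627450980391
top 0.004 [-1.07427429e+00 -3.10668945e-04] 11.509803921568627
top 0.008 [-1.07403333e+00 -5.69624692e-04] 10.443137254901961
side 0.0 [-1.0561548   0.00152965] 29.027450980392153
side 0.004 [-1.06654688  0.00110927] 17.341176470588238
side 0.008 [-1.07383061e+00  6.91426849e-04] 12.647058823529413
areas 1514.0 1802.0
lid rim centre+tilt [ 0.5932 -0.014   0.0846  0.047   0.002 ] 167.22745098039215 home 189.84705882352938
```

```bash
python3 - <<'E'
from cmp3 import *
show(np.load("side9.npy"),[*cc,.085],up,"pics/c9.png",box=(235,150,90,85),Z=7)
E
```

```text
(no output)
```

View pics/c9.png

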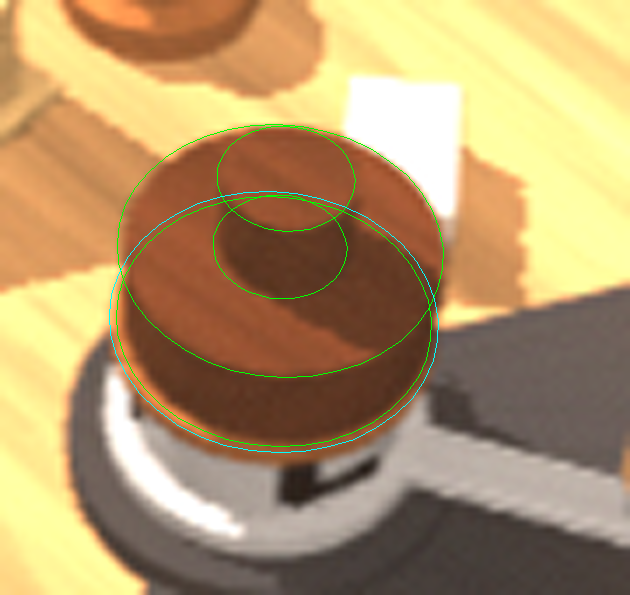

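```bash
python3 -c "
from station import *
print(get_obs()['t'],get_obs()['contact_force']); print(hand_in())"
```

```text
23.2833 [ 0.97236681  0.09089407 -0.02434874]
the job is handed in; nothing more can be done
None
```

The lid is seated on the cherry plug and the lever points at the brass pointer; I handed the job in at 23.3 s of the 64 s allowed.

**What I did:** I gripped the dark zelkova lid by its spigot, along its tilted axis. I lifted it off the cradle, turned it upright and lowered it over the plug until it stopped. I then gripped the lever knob, swung the lever about 1.13 rad anticlockwise, let go and moved the arm well clear.

**Last checks:**
- **Lid:** The side picture matches the lid-home outline, with an even cherry ring all round. The tool stopped where a fully seated lid should stop it, within about 1 mm. The top-camera fit put the lid centred to about 1.5 mm, inside the 3 mm clearance.
- **Lever:** It stands at about -1.077 rad and the pointer at about -1.074 rad, so they agree to within about 0.01 rad. It was not swung past.
- **Bystanders:** The spare chuck, block and spanner look unmoved by eye; I did not measure them.

**Checks that disagreed or fell short:**
- The side-camera fits were less exact: knob -1.089 rad, lever arm -1.10 rad. I put the arm figure down to the arm's visible side face.
- My fit for the lid's tilt gave about 0.05 rad (roughly 3°). I do not trust it, because its mask also took in part of the cherry shoulder.
- One push to confirm the lid was home reached about 67 N on the wrist for a moment, higher than I meant. That is below the 120 N wrist limit, and the load went through the gripped lid.
- When I eased off that push the lid rose about 3 mm and had to settle back as the fingers opened.

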